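# Stow the microscope relay tubes in the tray under the riser

### The arm

A 6-joint arm with a two-finger parallel gripper is mounted at the origin on the work surface. World frame = base frame: x ahead of the robot, y to its left, z up, the work surface at z = 0. Lengths are in m, angles in rad, forces in N, time in s.
With the tool pointing down it reaches from about 0.35 to 0.975 m from the base axis. Payload 7.1 kg.
Tool frame: the origin (TCP) lies midway between the tips of the shut fingers; the grasp point (between the pads) lies 19 mm behind it; z points along the fingers, x is the direction in which the jaws open and shut, and the axes are right-handed (so a half turn about z gives the same grasp; the last joint's range is limited). The gripper opens to 88 mm and grips with 3 to 60 N. Pads are 20 mm wide; open, the fingers measure 115 mm over their backs; the gripper's body (75 mm by 178 mm) begins 61 mm behind the grasp point.
Start: joints at [-1.224, 0.423, 1.63, -0, 1.089, -0.019], TCP at [0.224, -0.584, 0.223] pointing down, gripper open.
Joint ranges: [-3, 3], [-0.9, 2.11], [0.09, 2.58], [-1.31, 4.45], [0.11, 2.69], [-2.54, 2.54]. Speed limits (rad/s): [2.39, 2.39, 3.01, 3.14, 3.14, 3.14].

### API

Orientations are given as a unit quaternion [w, x, y, z].
In Python, from station import move_pose, movel, movej, command_gripper, wait, inverse_kinematics, read_camera, camera_info, MotionError, job_done, get_time, get_joint_pos, get_qvel, get_effort, get_tcp_pos, get_ee_rot, get_ft_force, get_ft_torque, get_grip_width gives the robot as it stands. Calls block until the motion is done:
- move_pose(position, orientation): joint-space move of the TCP to a pose.
- movel(position, frame=None, v=0.15, until_force=None): straight line of the TCP; frame=None keeps the orientation; v is the mean speed in m/s. With until_force (N) it stops when the force on the tool has changed by that much, and returns True; else False.
- movej(angles): joint-space move.
- command_gripper(opening): opening from 0.0 (shut) to 1.0 (fully open); the grip force is fixed at half the most; returns when the fingers have stopped.
- wait(seconds).
- inverse_kinematics(position, orientation): joint angles nearest the present ones, or None.
- read_camera(name): name is "scene" or "side" or "wrist"; returns the picture (480x640x3 uint8, red, green, blue); there is no depth.
- camera_info(name): a dict with "intrinsics" (3x3 intrinsics, pixels), "T" (4x4, takes a point from camera to world coordinates); the wrist camera has in their place "tool_from_camera" (4x4, takes a point from camera to tool coordinates, whose origin is the TCP and whose axes are the tool frame's). Camera axes: x right, y up, looking along -z (the intrinsics and any distortion apply to the point x, -y, -z); pixel columns grow to the right and rows downward; lengths in m; the calibration is good to about 2 mm. A picture is of the moment at which its call begins: read the wrist's pose just before it. camera_info takes no time and is no camera call.
A pose or a line that the arm cannot do raises MotionError and nothing moves.
- job_done(): hands the job in, once; it reports no verdict.
Readings, each from a call of its own:
- get_time(): time.
- get_joint_pos(): joint angles.
- get_qvel(): joint speeds.
- get_effort(): joint torques, N m.
- get_tcp_pos(): TCP position.
- get_ee_rot(): TCP orientation.
- get_ft_force(): force on the tool from outside, world axes, zero at the start.
- get_ft_torque(): the same for the moment, N m.
- get_grip_width(): opening from 0.0 (shut) to 1.0 (fully open).
Only numpy, scipy, OpenCV 4.12 (cv2) and the standard library are available. Lean on these libraries where they do the work, as an engineer would, in place of code of your own. Each camera call takes 0.05 s, during which the arm holds its last target.

### The job

Take the hook from its rest, reach under the front edge of the riser to catch the eye of the tray with it, and draw the tray right out. Lay every relay tube standing on the bench on its side in a cradle of the tray, one to a cradle and centred in it; then, with the hook in the eye again, push the tray fully home and lay the hook back on its rest as it was. Leave everything else on the bench where it is.

Things in the scene. Friction and masses are not known exactly. Their poses are not given: they have to be found in the camera images.
- riser: Fixed white shelf on four dark posts (18 mm square, at y = +-125 mm): board 230 (x) x 270 (y) mm, underside 118 and top 133 mm above the bench, with a white box (to 185 mm high, 80 mm behind the front edge) and a black brick on top. Origin on the bench under its centre; +x points to its back, front edge at x = -115 mm. Below and before it all is free but for the tray.
- tray (a joint): How far the aluminium tray is drawn from under the riser, in m, along the riser's -x: 0 home, 0.22 fully out (end stops). Stays where left; sliding takes 2 to 4 N. 156 mm deep (x), 214 mm wide (y); floor top 13 mm, front wall top 43 mm, back wall top 33 mm above the bench; outer face of the front wall 56 mm to the riser origin's front when home.
- eye (a point): Centre of the pull eye, a level steel ring on the middle of the tray's front wall: hole axis vertical, opening about 27 mm, bar 7 mm thick (36.5 to 43.5 mm above the bench). Moves with the tray; when home it is 42 mm behind the riser's front edge, hidden from above by the board. Axes parallel to the riser's. Nothing but the bench is below it.
- cradle0 (a point): Cradle at y = -68 mm of the tray: the point where the middle of a laid tube's axis belongs, 50 mm above the bench; x (the riser's x) is the lie of the tube, either end first. Two V saddles 8 mm thick at x = +-31 mm, fingers fit between; they reach up to 7 mm below the tube's axis, 22 mm to each side. Moves with the tray; fully out it is 80 mm before the riser's edge.
- cradle1 (a point): The same for the cradle at y = 0 mm of the tray (cradles are 68 mm apart along y).
- cradle2 (a point): The same for the cradle at y = 68 mm of the tray (cradles are 68 mm apart along y).
- hook: Hook: black handle 110 x 22 x 24 mm (x, y, z) with its centre at the origin, and a 10 mm steel rod from its +x end along +x, then bent straight down (-z) 150 mm from the origin; the bent tip ends 39 mm below the handle's centre line. 150 g. At the start it lies on its rest, origin 60 mm above the bench, tip down.
- hook_tip (a point): Centre of the rounded lower end of the hook's bent tip (150 mm along x, 34 mm below the handle's centre line; 5 mm end radius).
- rest: Fixed rest of the hook: dark base plate and two small aluminium trestles at x = +-40 mm (12 mm thick, 68 mm clear between them). The handle lies along x on the trestles, its underside 48 mm above the bench, between cheeks 34 mm apart that rise to 60 mm. Origin on the bench under the middle; the hook's rod points to +x at the start.
- tube0: Aluminium relay tube with a dark hexagon collar at its foot, standing upright at the start: 120 mm long, body 36 mm diameter, heavy collar 50 mm across flats (58 mm across corners) and 12 mm thick. Origin at the centre of the foot, z along the tube to the lens end. About 180 g, centre of mass about 33 mm from the foot. The collar keeps it from rolling when it lies. May be absent.
- tube1: Aluminium relay tube with a dark hexagon collar at its foot, standing upright at the start: 120 mm long, body 36 mm diameter, heavy collar 50 mm across flats (58 mm across corners) and 12 mm thick. Origin at the centre of the foot, z along the tube to the lens end. About 180 g, centre of mass about 33 mm from the foot. The collar keeps it from rolling when it lies. May be absent.
- tube2: Aluminium relay tube with a dark hexagon collar at its foot, standing upright at the start: 120 mm long, body 36 mm diameter, heavy collar 50 mm across flats (58 mm across corners) and 12 mm thick. Origin at the centre of the foot, z along the tube to the lens end. About 180 g, centre of mass about 33 mm from the foot. The collar keeps it from rolling when it lies. May be absent.
- tube0_mid (a point): Middle of tube0's axis, 60 mm from its foot. Laid in a cradle it may be up to 13 mm off the middle lengthwise before the collar rides up on a saddle.
- tube1_mid (a point): Middle of tube1's axis, 60 mm from its foot. Laid in a cradle it may be up to 13 mm off the middle lengthwise before the collar rides up on a saddle.
- tube2_mid (a point): Middle of tube2's axis, 60 mm from its foot. Laid in a cradle it may be up to 13 mm off the middle lengthwise before the collar rides up on a saddle.
- flux: Not part of the job: white squeeze bottle, 48 mm across, 110 mm tall. Origin at the centre of its underside.
- spool: Not part of the job: grey wire spool standing on its flange, 64 mm across, 45 mm tall. Origin at the centre of its underside.
- jar: Not part of the job: amber jar, 56 mm across, 60 mm tall. Origin at the centre of its underside.
- meter: Not part of the job: green and grey multimeter lying flat, 180 x 88 x 34 mm. Origin at the centre of its underside.
Things that resemble listed ones, but are neither listed nor needed, are in the scene too. What is shaped like the rest but blue or pink is not meant.

How it is judged:
On the way, in this order (a step that is already met when the one before it is completed fails the run):
1. the hook's tip stands in the eye and has drawn the tray out a little (30 mm) (horizontal distance between hook_tip and eye below 0.02 m and z of hook_tip in the frame of eye below -0.001 m and value of joint tray above 0.03 m), for 0.1 s.
2. the tray is drawn out (at least 190 mm of 220 mm) with the hook's tip still in the eye (horizontal distance between hook_tip and eye below 0.02 m and z of hook_tip in the frame of eye below -0.001 m and value of joint tray above 0.19 m), for 0.1 s.
3. every tube lies in a cradle of the drawn-out tray, let go (value of joint tray above 0.12 m and (distance between tube0_mid and cradle0 below 0.014 m or distance between tube0_mid and cradle1 below 0.014 m or distance between tube0_mid and cradle2 below 0.014 m) and angle between the z axis of each of tube0, tube1, tube2 and the x axis of cradle1, either way round below 0.07 rad and linear speed of each of tube0, tube1, tube2 below 0.03 m/s and (distance between tube1_mid and cradle0 below 0.014 m or distance between tube1_mid and cradle1 below 0.014 m or distance between tube1_mid and cradle2 below 0.014 m) and (distance between tube2_mid and cradle0 below 0.014 m or distance between tube2_mid and cradle1 below 0.014 m or distance between tube2_mid and cradle2 below 0.014 m) and contact force between the fingers and tube0 below 0.1 N and contact force between the fingers and tube1 below 0.1 N and contact force between the fingers and tube2 below 0.1 N), for 0.3 s.
4. the tray is pushed home (within 10 mm) with the hook's tip in the eye (horizontal distance between hook_tip and eye below 0.02 m and z of hook_tip in the frame of eye below -0.001 m and value of joint tray below 0.01 m), for 0.1 s.
At the end, for the whole second after the job is handed in: Tray home (within 12 mm); every tube present lies in a cradle (middle within 14 mm of the cradle point, axis within 4 degrees of the cradle x, either end first); hook on its rest, tip down, level (centre within 20 mm along, 12 mm across, 54 to 66 mm high); all at rest (value of joint tray below 0.012 m and (distance between tube0_mid and cradle0 below 0.014 m or distance between tube0_mid and cradle1 below 0.014 m or distance between tube0_mid and cradle2 below 0.014 m) and angle between the z axis of each of tube0, tube1, tube2 and the x axis of cradle1, either way round below 0.07 rad and linear speed of each of tube0, tube1, tube2 below 0.03 m/s and (distance between tube1_mid and cradle0 below 0.014 m or distance between tube1_mid and cradle1 below 0.014 m or distance between tube1_mid and cradle2 below 0.014 m) and (distance between tube2_mid and cradle0 below 0.014 m or distance between tube2_mid and cradle1 below 0.014 m or distance between tube2_mid and cradle2 below 0.014 m) and x of hook in the frame of rest between -0.02 and 0.02 m and y of hook in the frame of rest between -0.012 and 0.012 m and z of hook in the frame of rest between 0.054 and 0.066 m and angle between hook's own z axis and vertical below 0.12 rad and linear speed of hook below 0.02 m/s); the robot touches nothing.
It fails at once if a bystander is shifted by more than 40 mm (distance of any of flux, spool, jar, meter from where it was at the start of the episode above 0.04 m).
Of tube0, tube1, tube2 only 2 to 3 are there at a start; the rules pass over those that are not, and their reading is None.
At some moment in a run one of tube0, tube1, tube2 may be knocked a few centimetres aside while the robot is not near it.
It also fails if it takes over 210 s, if anything falls off the work surface, if the arm or the gripper's body presses on something with over 40 N, if the wrist force passes 120 N, or if a joint passes its speed limit or range.

## Working session

There is one attempt and no reset: what is moved stays moved. The work goes in short steps, each a Python script; the robot and the scene stay as the last script left them, time stands still between calls to the robot, and variables do not carry over. Pictures are saved under pics/ and viewed, and the job is handed in when it is done.

```bash
ls; mkdir -p pics
python3 - <<'E'
from station import *
import cv2,numpy as np
for n in ["scene","side","wrist"]:
    i=read_camera(n); cv2.imwrite(f"pics/{n}0.png",cv2.cvtColor(i,cv2.COLOR_RGB2BGR))
    c=camera_info(n); print(n,{k:np.round(v,4).tolist() if not isinstance(v,str) else v for k,v in c.items()})
print(get_tcp_pos(),get_ee_rot(),get_time())
E
```

```text
pics
scene {'intrinsics': [[527.2135, 0.0, 325.3755], [0.0, 527.2135, 236.2395], [0.0, 0.0, 1.0]], 'T': [[-0.5159, -0.6491, 0.559, 1.2155], [0.8564, -0.4049, 0.3203, 0.3763], [0.0184, 0.644, 0.7648, 1.0997], [0.0, 0.0, 0.0, 1.0]]}
side {'intrinsics': [[447.9508, 0.0, 321.5509], [0.0, 447.9508, 232.494], [0.0, 0.0, 1.0]], 'T': [[0.0762, -0.6924, 0.7175, 1.5062], [0.9971, 0.0502, -0.0575, -0.125], [0.0038, 0.7198, 0.6942, 1.075], [0.0, 0.0, 0.0, 1.0]]}
wrist {'intrinsics': [[421.6675, 0.0, 313.9337], [0.0, 421.6675, 238.4752], [0.0, 0.0, 1.0]], 'tool_from_camera': [[1.0, 0.0004, -0.0016, -0.0007], [-0.0001, -0.9615, -0.2748, -0.0757], [-0.0016, 0.2748, -0.9615, -0.1623], [0.0, 0.0, 0.0, 1.0]]}
[ 0.22342288 -0.583239    0.22211973] [-3.32076163e-04  8.23925004e-01 -5.66698557e-01 -4.72425473e-04] 0.15
```

View pics/scene0.png

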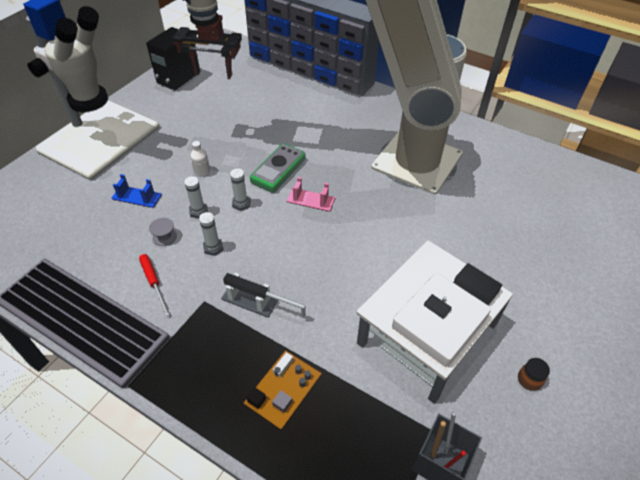

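View pics/side0.png

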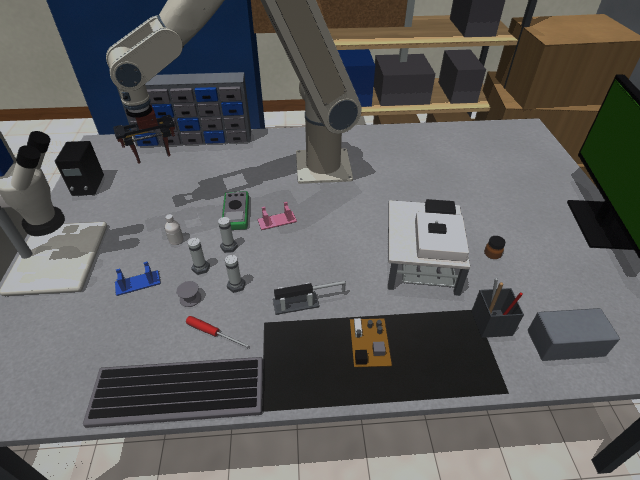

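View pics/wrist0.png

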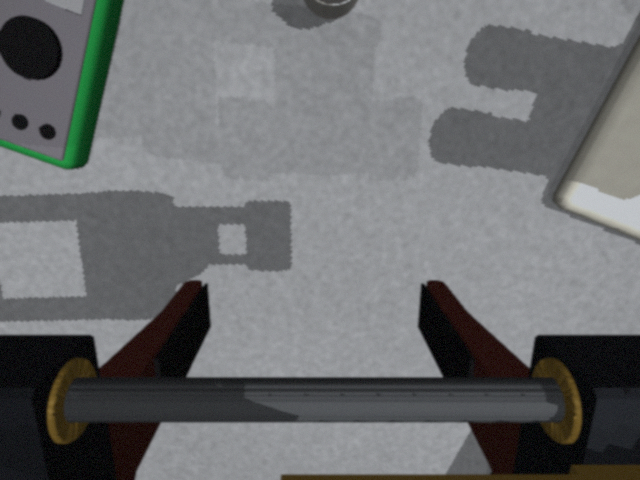

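```bash
cat > h.py <<'E'
from station import *
import cv2,numpy as np
from scipy.spatial.transform import Rotation as R
from scipy.optimize import least_squares
def cam(n):
    c=camera_info(n); K=np.array(c["intrinsics"])
    if "T" in c: T=np.array(c["T"])
    else:
        T=tcpT()@np.array(c["tool_from_camera"])
    return K,T
def tcpT():
    q=get_ee_rot(); T=np.eye(4); T[:3,:3]=R.from_quat([q[1],q[2],q[3],q[0]]).as_matrix(); T[:3,3]=get_tcp_pos(); return T
def proj(P,n,KT=None):
    K,T=KT or cam(n); P=np.atleast_2d(P); p=(P-T[:3,3])@T[:3,:3]; p=p*[1,-1,-1]
    return (p@K.T)[:,:2]/p[:,2:]
def px2z(uv,z,n,KT=None):
    K,T=KT or cam(n); uv=np.atleast_2d(uv).astype(float)
    d=np.c_[uv,np.ones(len(uv))]@np.linalg.inv(K).T*[1,-1,-1]; d=d@T[:3,:3].T
    return T[:3,3]+d*((z-T[2,3])/d[:,2:])
def snap(n,name,crop=None,s=1):
    KT=cam(n); i=read_camera(n); b=cv2.cvtColor(i,cv2.COLOR_RGB2BGR)
    if crop: x0,y0,x1,y1=crop; b=b[y0:y1,x0:x1]
    if s!=1: b=cv2.resize(b,None,fx=s,fy=s,interpolation=cv2.INTER_CUBIC)
    cv2.imwrite(f"pics/{name}.png",b); return i,KT
def q_of(M):
    q=R.from_matrix(M).as_quat(); return np.array([q[3],q[0],q[1],q[2]])
def down(yaw):  # tool z down, tool x at yaw
    x=np.array([np.cos(yaw),np.sin(yaw),0]); z=np.array([0,0,-1.]); return np.c_[x,np.cross(z,x),z]
E
python3 - <<'E'
import cv2
a=cv2.imread("pics/scene0.png");b=cv2.imread("pics/side0.png")
cv2.imwrite("pics/c1.png",cv2.resize(a[230:400,340:560],None,fx=3.5,fy=3.5,interpolation=2))
cv2.imwrite("pics/c2.png",cv2.resize(b[180:310,370:520],None,fx=4.5,fy=4.5,interpolation=2))
cv2.imwrite("pics/c3.png",cv2.resize(a[130:330,100:340],None,fx=3,fy=3,interpolation=2))
cv2.imwrite("pics/c4.png",cv2.resize(b[180:330,100:360],None,fx=3,fy=3,interpolation=2))
E
```

```text
(no output)
```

View pics/c1.png

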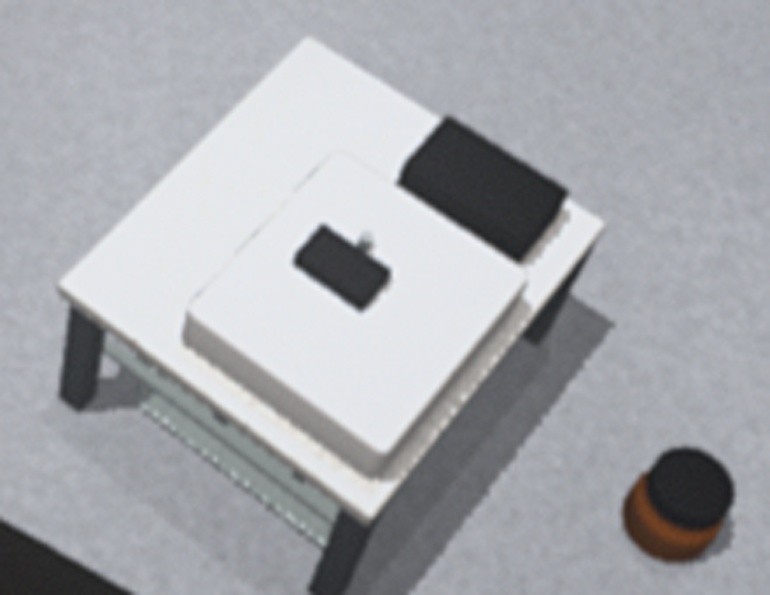

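View pics/c2.png

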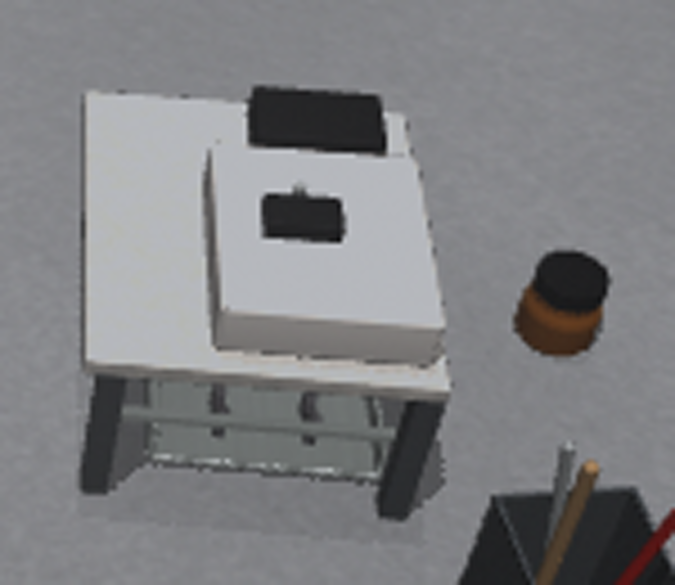

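View pics/c3.png

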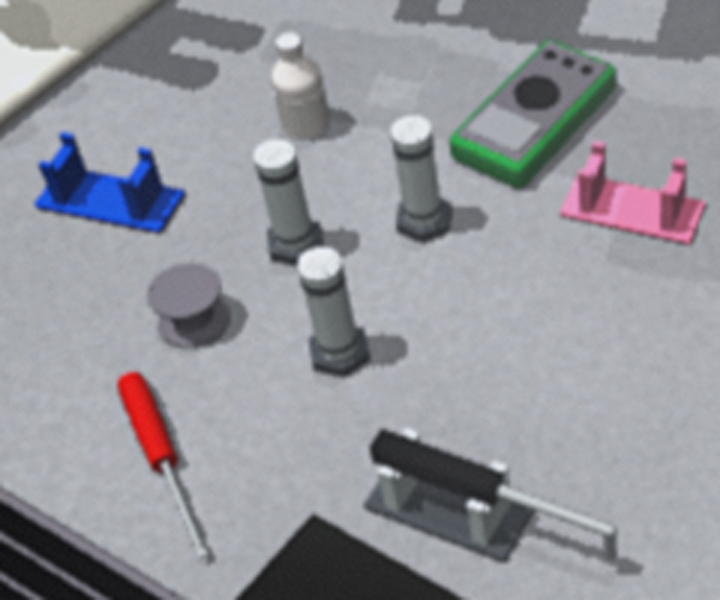

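View pics/c4.png

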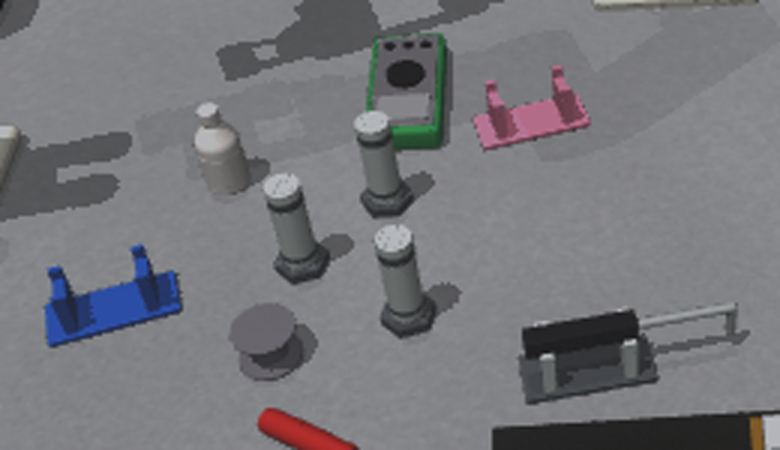

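Run:
```python
from h import *
a=np.array([(308,37),(605,225),(375,512),(60,285)])/3.5+[340,230]
A=px2z(a,.133,"scene"); print(A.round(4))
b=np.array([(87,92),(404,115),(448,384),(87,360)])/4.5+[370,180]
B=px2z(b,.133,"side"); print(B.round(4))
for P in(A,B): print([round(float(np.linalg.norm(P[i]-P[(i+1)%4])),4) for i in range(4)])
def o(uv,s,off): return np.array(uv)/s+off
# tubes tops z=.12
for n,pts,s,off in(("scene",[(278,153),(412,130),(321,262)],3,[100,130]),("side",[(283,187),(373,122),(394,237)],3,[100,180])):
    print(n,px2z(o(pts,s,off),.12,n).round(4).tolist())
# hook: handle top ends (z=.072), elbow
print("hook s",px2z(o([(382,432),(505,472),(372,455)],3,[100,130]),.072,"scene").round(4).tolist())
print("elbow",px2z(o([(608,528)],3,[100,130]),.06,"scene").round(4).tolist(),px2z(o([(735,310)],3,[100,180]),.06,"side").round(4).tolist())
# rest base corners z~0
print("rest scene",px2z(o([(365,503),(507,560),(537,512)],3,[100,130]),.004,"scene").round(4).tolist())
print("rest side",px2z(o([(527,402),(657,378),(650,350),(520,365)],3,[100,180]),.004,"side").round(4).tolist())
```

```text
[[0.3905 0.1867 0.133 ]
 [0.4332 0.4098 0.133 ]
 [0.6907 0.3607 0.133 ]
 [0.6533 0.1379 0.133 ]]
[[0.398  0.1859 0.133 ]
 [0.4398 0.4088 0.133 ]
 [0.6958 0.3591 0.133 ]
 [0.6592 0.1371 0.133 ]]
[0.2272, 0.2622, 0.226, 0.2673]
[0.2267, 0.2608, 0.225, 0.2658]
scene [[0.5216, -0.4309, 0.12], [0.4353, -0.3492, 0.12], [0.6028, -0.3162, 0.12]]
side [[0.534, -0.4295, 0.12], [0.4435, -0.3476, 0.12], [0.6104, -0.3144, 0.12]]
hook s [[0.6898, -0.1924, 0.072], [0.6698, -0.087, 0.072], [0.7117, -0.1853, 0.072]]
elbow [[0.6645, 0.0052, 0.06]] [[0.6754, 0.0111, 0.06]]
rest scene [[0.7194, -0.1975, 0.004], [0.7027, -0.0673, 0.004], [0.6524, -0.0726, 0.004]]
rest side [[0.7287, -0.1947, 0.004], [0.7095, -0.0675, 0.004], [0.6746, -0.072, 0.004], [0.6838, -0.2015, 0.004]]
```

Run:
```python
from h import *
T=np.array(camera_info("wrist")["tool_from_camera"])
def ikfor(target,h,yaw):
    # put TCP so optical axis hits target, TCP height h
    M=down(yaw); ax=M@(-T[:3,2]); c=M@T[:3,3]
    tgt=np.array(target)
    # cam = tcp + c ; cam + s*ax = tgt
    s=(tgt[2]-(h+c[2]))/ax[2]; tcp=tgt-s*ax-c; return tcp,M
for name,tgt in(("hook",(.685,-.09,.06)),("riser",(.525,.2,.1))):
    for yaw in np.deg2rad([-170,-90,-10,10,80,100]):
        tcp,M=ikfor(tgt,.28,yaw); s=inverse_kinematics(tcp,q_of(M)); print(name,np.rad2deg(yaw).round(),tcp.round(3),None if s is None else np.round(s,2))
# tube grasp tests
for tb in((.528,-.430),(.440,-.348),(.607,-.315)):
    az0=np.arctan2(tb[1],tb[0])
    for tilt in(90,75,60,45):
        ok=[]
        for da in range(-180,180,20):
            az=az0+np.deg2rad(da); t=np.deg2rad(tilt)
            z=np.array([np.cos(az)*np.sin(t),np.sin(az)*np.sin(t),-np.cos(t)])
            y=np.array([np.cos(az)*np.cos(t),np.sin(az)*np.cos(t),np.sin(t)])*-1 # tool y with -y up
            M=np.c_[np.cross(y,z),y,z]
            g=np.array([*tb,.07]); s=inverse_kinematics(g+.019*z,q_of(M))
            s2=inverse_kinematics(g-.1*z,q_of(M))
            if s is not None and s2 is not None: ok.append(da)
        print(tb,tilt,ok)
```

```text
hook -170.0 [ 0.691 -0.123  0.28 ] None
hook -90.0 [ 0.719 -0.09   0.28 ] [-0.14  0.52  1.33 -0.    1.29  1.43]
hook -10.0 [ 0.691 -0.057  0.28 ] [-0.1   0.47  1.41 -0.    1.26  0.08]
hook 10.0 [ 0.679 -0.057  0.28 ] [-0.1   0.45  1.44 -0.    1.24 -0.28]
hook 80.0 [ 0.652 -0.084  0.28 ] [-0.15  0.42  1.5  -0.    1.22 -1.54]
hook 100.0 [ 0.652 -0.096  0.28 ] [-0.16  0.42  1.5  -0.    1.23 -1.91]
riser -170.0 [0.529 0.178 0.28 ] None
riser -90.0 [0.547 0.2   0.28 ] [ 0.33  0.3   1.67 -0.    1.17  1.9 ]
riser -10.0 [0.529 0.222 0.28 ] [ 0.38  0.29  1.69 -0.    1.16  0.55]
riser 10.0 [0.521 0.222 0.28 ] [ 0.38  0.27  1.71 -0.    1.16  0.21]
riser 80.0 [0.503 0.204 0.28 ] [ 0.36  0.24  1.76 -0.    1.15 -1.03]
riser 100.0 [0.503 0.196 0.28 ] [ 0.35  0.23  1.76 -0.    1.15 -1.4 ]
(0.528, -0.43) 90 [-120, -100, -40, -20, 0, 20, 40, 60, 80, 100, 120]
(0.528, -0.43) 75 [-140, -120, -100, -80, -20, 0, 20, 40, 60, 80, 100, 120, 140]
(0.528, -0.43) 60 [-180, -160, -140, -120, -100, -80, -20, 0, 20, 40, 60, 80, 100, 120, 140, 160]
(0.528, -0.43) 45 [-180, -160, -140, -120, -100, -80, -60, -20, 0, 20, 40, 60, 80, 100, 120, 140, 160]
(0.44, -0.348) 90 [-160, -140, -120, -100, -80, -20, 0, 20, 40, 60, 80, 100, 120, 140, 160]
(0.44, -0.348) 75 [-180, -160, -140, -120, -100, -80, -20, 20, 40, 60, 80, 100, 120, 140, 160]
(0.44, -0.348) 60 [-180, -160, -140, -120, -100, -80, -20, 20, 40, 60, 80, 100, 120, 140, 160]
(0.44, -0.348) 45 [-180, -160, -140, -120, -100, -80, -60, -20, 0, 20, 40, 60, 80, 100, 120, 140, 160]
(0.607, -0.315) 90 [-120, -100, -40, -20, 0, 20, 40, 60, 80, 100, 120]
(0.607, -0.315) 75 [-140, -120, -100, -80, -20, 0, 20, 40, 60, 80, 100, 120, 140]
(0.607, -0.315) 60 [-180, -160, -140, -120, -100, -80, -20, 0, 20, 40, 60, 80, 100, 120, 140, 160]
(0.607, -0.315) 45 [-180, -160, -140, -120, -100, -80, -60, -20, 0, 20, 40, 60, 80, 100, 120, 140, 160]
```

```bash
cat >> h.py <<'E'
_TC=np.array(camera_info("wrist")["tool_from_camera"])
def lookpose(target,h,yaw):
    M=down(yaw); ax=M@(-_TC[:3,2]); c=M@_TC[:3,3]; tgt=np.array(target,float)
    s=(tgt[2]-(h+c[2]))/ax[2]; tcp=tgt-s*ax-c; return tcp,q_of(M)
def look(target,h,yaw,name):
    p,q=lookpose(target,h,yaw); move_pose(p,q); wait(.2); return snap("wrist",name)
def savekt(name,KT): np.savez(f"pics/{name}.npz",K=KT[0],T=KT[1])
def loadkt(name): d=np.load(f"pics/{name}.npz"); return d["K"],d["T"]
E
python3 - <<'E'
from h import *
move_pose([.224,-.5,.35],get_ee_rot())
i,KT=look((.685,-.09,.06),.28,np.deg2rad(100),"w_hook"); savekt("w_hook",KT)
i,KT=look((.525,.22,.1),.36,np.deg2rad(80),"w_riser"); savekt("w_riser",KT)
print(get_time())
E
```

```text
4.8333
```

View pics/w_hook.png

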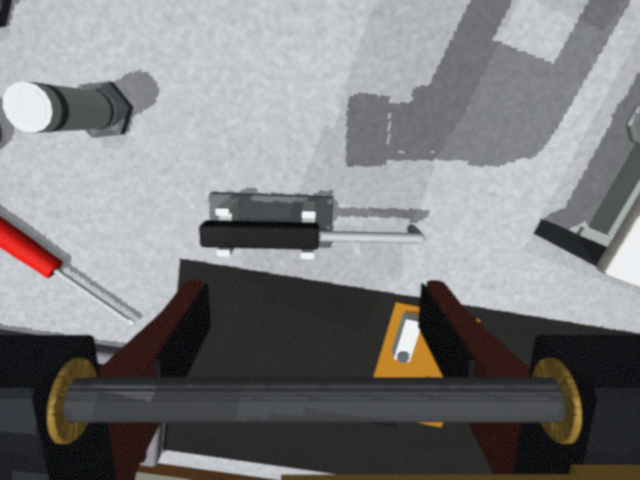

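View pics/w_riser.png

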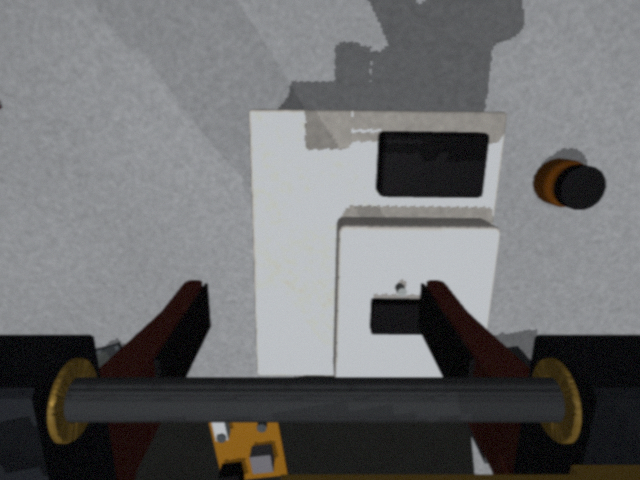

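Run:
```python
from h import *
i,KT=look((.50,.04,.04),.22,np.deg2rad(80),"w_eye"); savekt("w_eye",KT)
print(get_time(),KT[1].round(3).tolist())
```

```text
6.0083 [[0.172, -0.946, -0.274, 0.404], [0.985, 0.165, 0.048, 0.058], [-0.001, -0.278, 0.961, 0.383], [0.0, 0.0, 0.0, 1.0]]
```

View pics/w_eye.png

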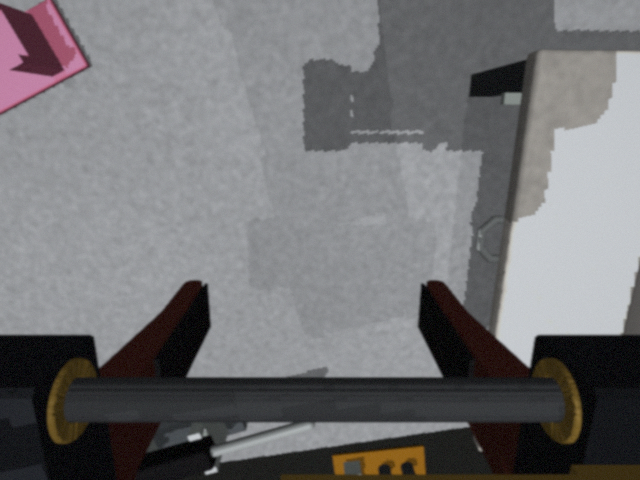

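Run:
```python
from h import *
c=np.array([(-115,135,133),(115,135,133),(115,-135,133),(-115,-135,133)])/1e3
a=np.array([(308,37),(605,225),(375,512),(60,285)])/3.5+[340,230]
b=np.array([(87,92),(404,115),(448,384),(87,360)])/4.5+[370,180]
W=loadkt("w_riser");E=loadkt("w_eye")
obs=[("scene",cam("scene"),c,a),("side",cam("side"),c,b),("wr",W,c[[0,1,3]],np.array([(250,110),(505,113),(258,374)])),("we",E,c[[0]],np.array([(537,51)]))]
def pts(p,q):
    P=q.copy(); cs,sn=np.cos(p[2]),np.sin(p[2]); P[:,0]=p[0]+cs*q[:,0]-sn*q[:,1]; P[:,1]=p[1]+sn*q[:,0]+cs*q[:,1]; return P
def fit(obs):
    f=lambda p:np.concatenate([(proj(pts(p,q),None,KT)-uv).ravel() for _,KT,q,uv in obs])
    return least_squares(f,[.54,.27,1.39],loss="soft_l1")
for sel in([0],[1],[2,3],[0,1,2,3]):
    o=[obs[k] for k in sel]; r=fit(o); print(sel,r.x.round(4),np.rad2deg(r.x[2]).round(2),"res",r.fun.round(1).tolist() if len(sel)>2 else np.abs(r.fun).mean().round(2))
    p=r.x; e=pts(p,np.array([[-.073,0,.04],[-.0595-.0305,0,.04]])); print("eye",e[0].round(4),"in w_eye px",proj(e,None,E).round(1).tolist(), "jar")
```

```text
[0] [0.5418 0.274  1.3883] 79.54 res 0.78
eye [0.5285 0.2022 0.04  ] in w_eye px [[507.1, 237.3], [487.0, 237.1]] jar
[1] [0.5474 0.273  1.3861] 79.42 res 0.75
eye [0.534  0.2012 0.04  ] in w_eye px [[506.3, 243.6], [486.3, 243.3]] jar
[2, 3] [0.5445 0.2728 1.3871] 79.48 res 1.26
eye [0.5312 0.201  0.04  ] in w_eye px [[505.9, 240.5], [485.9, 240.3]] jar
[0, 1, 2, 3] [0.5443 0.2731 1.3887] 79.56 res [-0.9, -0.3, 0.5, -0.1, -0.9, 3.2, -1.6, 0.5, -0.8, -1.4, -0.1, -1.5, 1.2, 0.5, -0.7, -0.7, -1.9, 0.1, 3.6, -1.1, -0.5, 2.4, 0.5, -0.1]
eye [0.5311 0.2014 0.04  ] in w_eye px [[506.3, 240.4], [486.2, 240.2]] jar
```

Run:
```python
import cv2
a=cv2.imread("pics/w_eye.png")
cv2.imwrite("pics/c5.png",cv2.resize(a[180:300,450:550],None,fx=5,fy=5,interpolation=2))
a=cv2.imread("pics/w_hook.png")
cv2.imwrite("pics/c6.png",cv2.resize(a[170:280,180:450],None,fx=2.9,fy=2.9,interpolation=2))
```

```text
(no output)
```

View pics/c5.png

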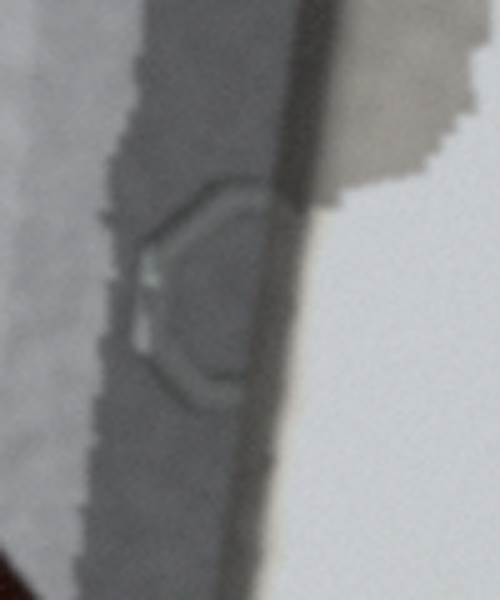

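View pics/c6.png

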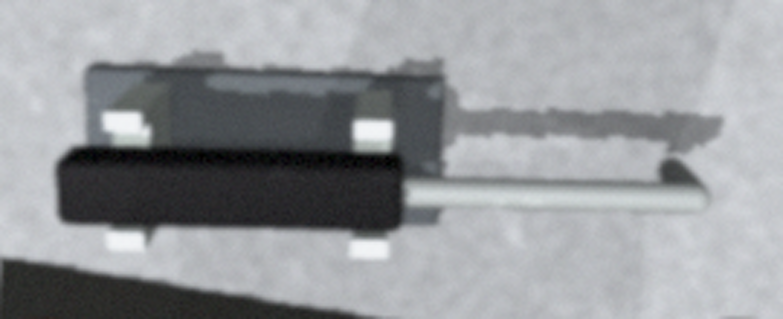

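Run:
```python
from h import *
H=loadkt("w_hook")
P=lambda uv,z: px2z(np.array(uv)/2.9+[180,170],z,None,H)
print("cam",H[1][:3,3].round(3))
r=P([(415,190),(690,198)],.06); d=r[1]-r[0]; yaw=np.arctan2(d[1],d[0]); print("rod",r.round(4).tolist(),np.rad2deg(yaw))
hd=P([(60,190),(403,190)],.066); print("handle ends",hd.round(4).tolist(),np.linalg.norm(hd[1]-hd[0]))
el=P([(703,198)],.06); u=np.array([np.cos(yaw),np.sin(yaw),0]); print("elbow->origin (outer 155?)",(el[0]-.155*u).round(4),"from handle",((hd[0]+hd[1])/2).round(4))
# trestle cheek tops z=.06
t=P([(122,120),(373,130),(127,240),(369,249)],.06); print("cheeks",t.round(4).tolist(),t.mean(0).round(4))
d=t[1]+t[3]-t[0]-t[2]; print(np.rad2deg(np.arctan2(d[1],d[0])))
for o,y in (((.678,-.128),np.deg2rad(99)),):
  pass
# scene / side estimates of handle: top ends
for n,pts,s,off in(("scene",[(378,445),(497,485)],3,[100,130]),("side",[(525,335),(637,322)],3,[100,180])):
    a=px2z(np.array(pts)/s+off,.066,n); print(n,a.round(4).tolist(),a.mean(0).round(4))
```

```text
cam [ 0.578 -0.109  0.442]
rod [[0.6816, -0.0823, 0.06], [0.6688, 0.0063, 0.06]] 98.23155660793779
handle ends [[0.6996, -0.1945, 0.066], [0.6806, -0.0865, 0.066]] 0.10970058314563746
elbow->origin (outer 155?) [ 0.6902 -0.143   0.06  ] from handle [ 0.6901 -0.1405  0.066 ]
cheeks [[0.6749, -0.1787, 0.06], [0.6643, -0.0991, 0.06], [0.7148, -0.1725, 0.06], [0.7041, -0.0936, 0.06]] [ 0.6895 -0.136   0.06  ]
97.67170658450242
scene [[0.6985, -0.1905, 0.066], [0.68, -0.0879, 0.066]] [ 0.6893 -0.1392  0.066 ]
side [[0.6962, -0.1924, 0.066], [0.6882, -0.0852, 0.066]] [ 0.6922 -0.1388  0.066 ]
```

```bash
cat >> h.py <<'E'
RP=np.array([.5444,.273]); RY=np.deg2rad(79.5); RU=np.array([np.cos(RY),np.sin(RY)]); RV=np.array([-RU[1],RU[0]])
def rw(x,y,z): return np.array([*(RP+RU*x+RV*y),z])
HG=np.array([.690,-.140,.041]); HQ=q_of(down(np.deg2rad(8)))
EQ=q_of(down(RY-np.pi/2))
def st(): return dict(t=round(get_time(),2),p=np.round(get_tcp_pos(),4).tolist(),F=np.round(get_ft_force(),2).tolist(),w=round(get_grip_width(),3))
E
python3 - <<'E'
from h import *
move_pose(HG+[0,0,.12],HQ); movel(HG,v=.1); print(st())
command_gripper(0); print(st())
movel(HG+[0,0,.12],v=.1); wait(.3); print(st())
snap("wrist","g1"); snap("side","g1s",(220,180,400,330),4)
E
```

```text
{'t': 8.47, 'p': [0.6906, -0.1401, 0.0418], 'F': [0.24, -1.09, -0.36], 'w': 0.999}
{'t': 9.49, 'p': [0.69, -0.14, 0.0409], 'F': [0.63, 0.12, 0.26], 'w': 0.248}
{'t': 11.14, 'p': [0.6899, -0.14, 0.1606], 'F': [0.13, -0.16, -1.12], 'w': 0.253}
```

View pics/g1.png

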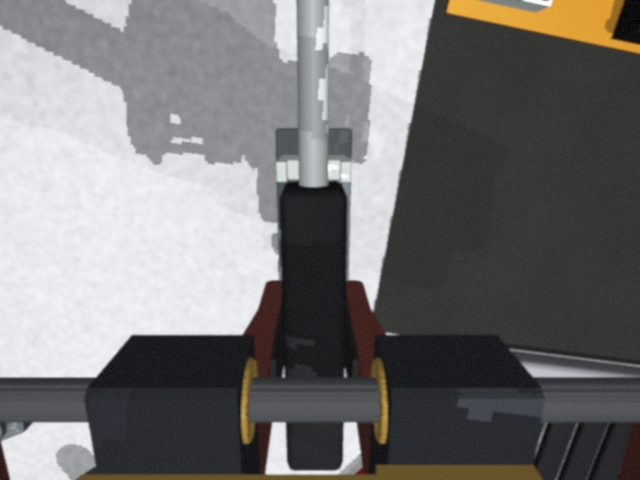

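View pics/g1s.png

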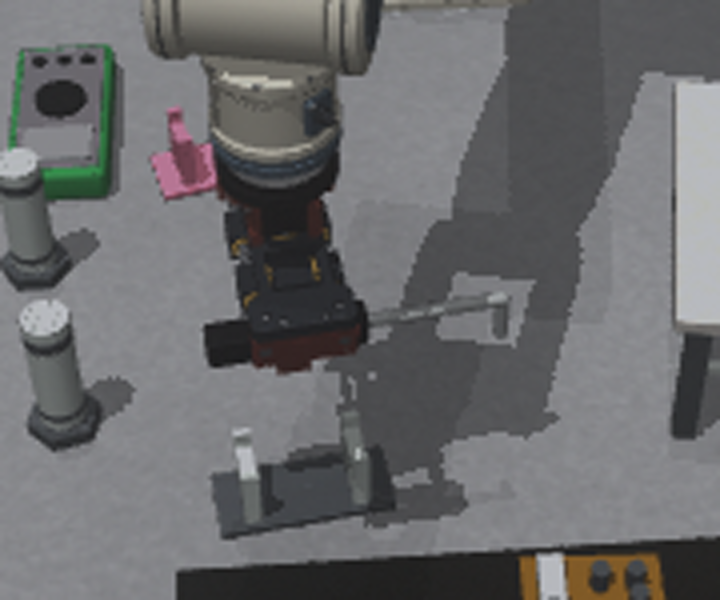

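Run:
```python
from h import *
K=np.array(camera_info("wrist")["intrinsics"])
for uv,z in(((313,184),-.031),((283,215),-.031),((347,215),-.031)):
    print(px2z([uv],z,None,(K,_TC)).round(4))
p=rw(-.165-.150,0,.14-.019); print(p)
move_pose(p+[0,0,.05],EQ); movel(rw(-.315,0,.090-.019),v=.12); wait(.2); print(st())
i,KT=snap("wrist","e1"); savekt("e1",KT); snap("side","e1s",(340,170,540,320),4)
```

```text
Traceback (most recent call last):
NameError: name '_TC' is not defined
```

```bash
sed -i 's/_TC/TC/g' h.py
python3 - <<'E'
from h import *
K=np.array(camera_info("wrist")["intrinsics"])
for uv,z in(((313,184),-.031),((283,215),-.031),((347,215),-.031)):
    print(px2z([uv],z,None,(K,TC)).round(4))
p=rw(-.165-.150,0,.14-.019); print(p)
move_pose(p+[0,0,.05],EQ); movel(rw(-.315,0,.090-.019),v=.12); wait(.2); print(st())
i,KT=snap("wrist","e1"); savekt("e1",KT); snap("side","e1s",(340,170,540,320),4)
E
```

```text
[[-0.     -0.0561 -0.031 ]]
[[-0.0096 -0.0461 -0.031 ]]
[[ 0.0108 -0.0461 -0.031 ]]
[ 0.48699581 -0.0367253   0.121     ]
{'t': 13.33, 'p': [0.4875, -0.0368, 0.0717], 'F': [0.53, -0.17, -1.61], 'w': 0.246}
```

View pics/e1.png

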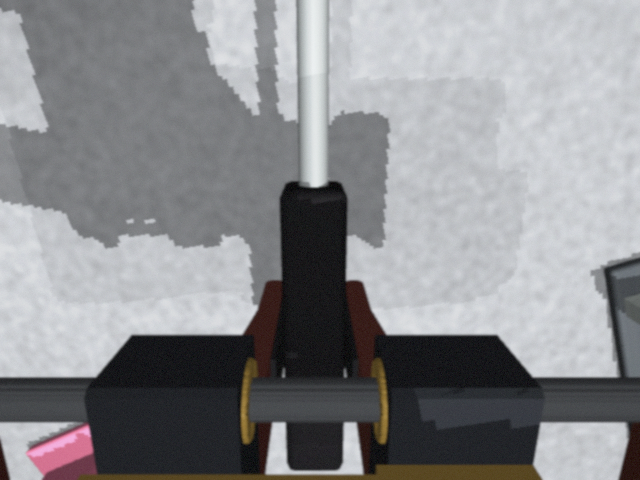

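View pics/e1s.png

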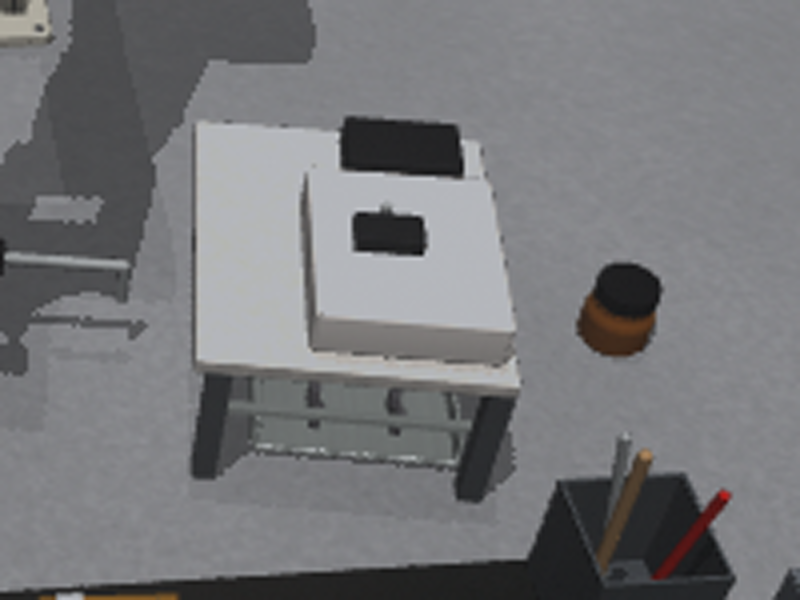

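Run:
```python
from h import *
r=movel(rw(-.226,.001,.090-.019),v=.1,until_force=4); wait(.2); print(r,st())
if not r:
    r=movel(rw(-.226,.001,.058-.019),v=.04,until_force=4); wait(.2); print(r,st())
snap("side","e2s",(340,170,540,320),4); snap("scene","e2c",(290,220,490,370),4)
```

```text
False {'t': 14.68, 'p': [0.5021, 0.0505, 0.071], 'F': [0.06, 0.32, -1.29], 'w': 0.248}
False {'t': 15.82, 'p': [0.5024, 0.051, 0.0393], 'F': [0.05, -0.23, -1.64], 'w': 0.248}
```

View pics/e2s.png

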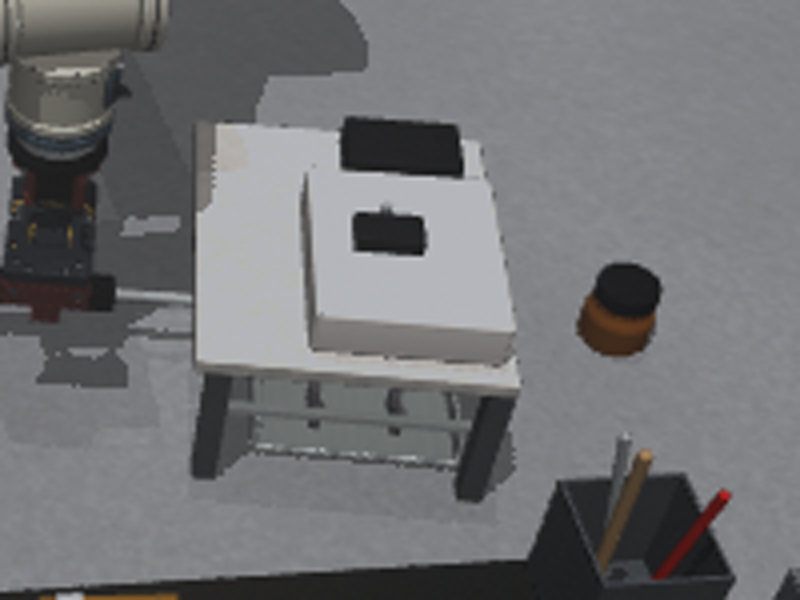

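Run:
```python
from h import *
for x in(-.236,-.246,-.266,-.290):
    r=movel(rw(x,.001,.039),v=.05); print(x,st())
i,KT=snap("wrist","e3"); savekt("e3",KT); snap("side","e3s",(300,170,500,320),4)
```

```text
-0.236 {'t': 16.27, 'p': [0.5003, 0.0407, 0.039], 'F': [0.85, 0.33, -1.28], 'w': 0.249}
-0.246 {'t': 16.62, 'p': [0.4985, 0.0309, 0.039], 'F': [-0.06, -1.2, -2.64], 'w': 0.246}
-0.266 {'t': 17.18, 'p': [0.4948, 0.0112, 0.039], 'F': [-0.41, -0.56, -1.07], 'w': 0.246}
-0.29 {'t': 17.81, 'p': [0.4904, -0.0123, 0.039], 'F': [0.61, 0.11, -0.88], 'w': 0.251}
```

View pics/e3.png

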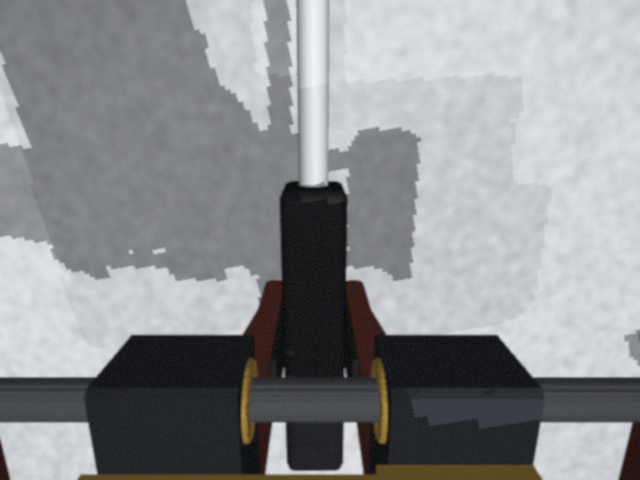

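View pics/e3s.png

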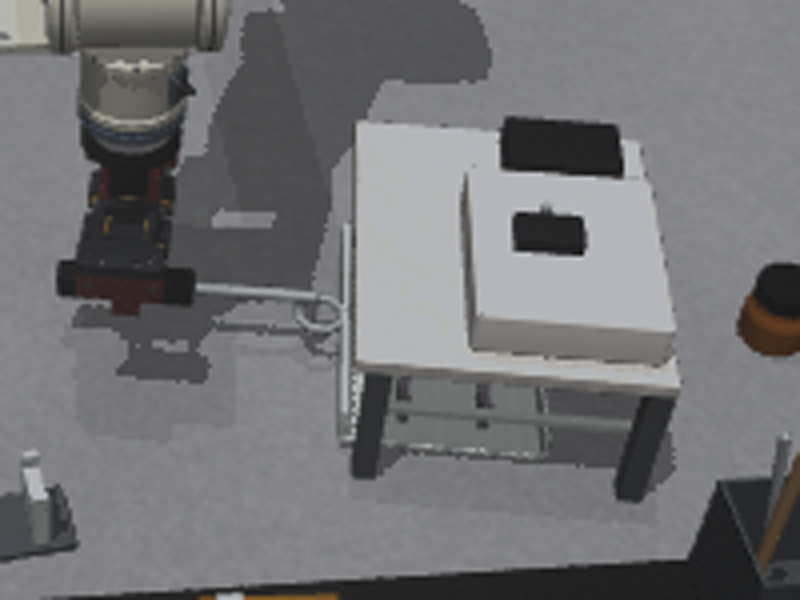

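Run:
```python
from h import *
print("pink",px2z([(258,228),(296,221),(289,209),(262,214)],.0,"side").round(3).tolist())
for n,a in(("pink tops",[(264,208),(286,203)]),("meter",[(230,192),(248,193),(245,226),(223,228)])): print(n,px2z(a,.06 if "p" in n[0] else .034,"side").round(3).tolist())
print("flux",px2z([(175,243)],0,"side").round(3),"spool",px2z([(191,303)],0,"side").round(3))
print(rw(-.452,0,0),rw(-.507,0,0))
i,KT=snap("side","x")
```

```text
pink [[0.357, -0.255, 0.0], [0.33, -0.122, 0.0], [0.263, -0.145, 0.0], [0.284, -0.243, 0.0]]
pink tops [[0.321, -0.23, 0.06], [0.3, -0.154, 0.06]]
meter [[0.191, -0.359, 0.034], [0.202, -0.293, 0.034], [0.38, -0.296, 0.034], [0.384, -0.369, 0.034]]
flux [[ 0.41  -0.532  0.   ]] spool [[ 0.668 -0.445  0.   ]]
[ 0.46202954 -0.17143122  0.        ] [ 0.45200659 -0.22551024  0.        ]
```

Run:
```python
from h import *
for x in(-.34,-.39,-.43):
    r=movel(rw(x,.001,.039),v=.06); print(x,st())
r=movel(rw(-.457,.001,.039),v=.03,until_force=10); print(r,st())
snap("side","e4s",(240,170,500,365),3); i,KT=snap("wrist","e4");
```

```text
-0.34 {'t': 18.94, 'p': [0.4816, -0.0612, 0.039], 'F': [-0.82, 0.07, -1.17], 'w': 0.252}
-0.39 {'t': 19.93, 'p': [0.4724, -0.1104, 0.039], 'F': [-0.43, -0.43, -1.75], 'w': 0.248}
-0.43 {'t': 20.74, 'p': [0.4651, -0.1499, 0.039], 'F': [-0.46, -0.25, -1.02], 'w': 0.247}
True {'t': 21.45, 'p': [0.4604, -0.1708, 0.0386], 'F': [1.78, 3.39, -0.84], 'w': 0.247}
```

View pics/e4s.png

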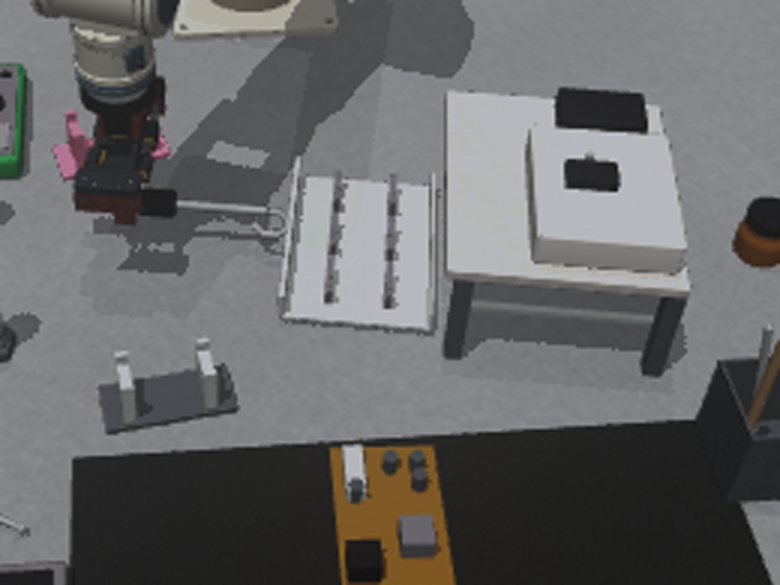

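Run:
```python
from h import *
movel(rw(-.444,.001,.039),v=.05)
r=movel(rw(-.444,.001,.16),v=.1); print(r,st())
move_pose(HG+[0,0,.12],HQ); movel(HG+[0,0,.02],v=.1); r=movel(HG+[0,0,.0005],v=.03,until_force=6); print(r,st())
command_gripper(1.0); wait(.3); print(st())
movel(HG+[0,0,.12],v=.15)
i,KT=look((.685,-.09,.06),.28,np.deg2rad(100),"w_hook2"); savekt("w_hook2",KT)
p=rw(-.195,0,.03); i,KT=look(p,.30,RY,"w_tray"); savekt("w_tray",KT); print(st())
```

```text
False {'t': 23.2, 'p': [0.4621, -0.1632, 0.1594], 'F': [0.72, 0.56, -2.66], 'w': 0.246}
True {'t': 25.92, 'p': [0.6895, -0.1399, 0.041], 'F': [0.81, 0.1, 4.84], 'w': 0.249}
{'t': 27.32, 'p': [0.6886, -0.1397, 0.0401], 'F': [0.35, 0.52, 0.12], 'w': 1.001}
{'t': 31.21, 'p': [0.4621, 0.0891, 0.2998], 'F': [0.37, -0.65, -0.08], 'w': 0.998}
```

View pics/w_hook2.png

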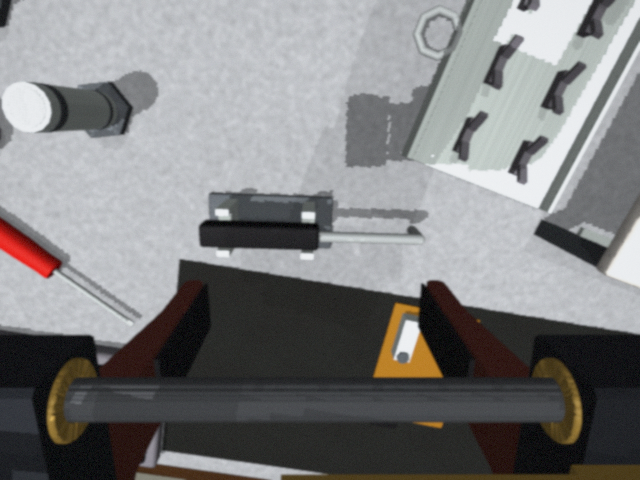

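View pics/w_tray.png

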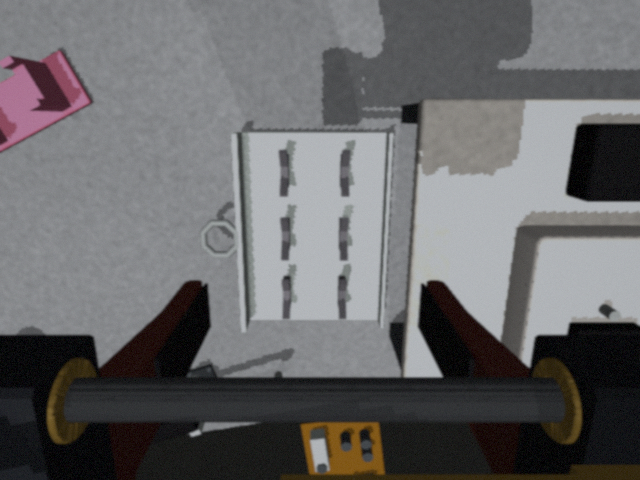

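Run:
```python
from h import *
KT=loadkt("w_tray"); im=cv2.imread("pics/w_tray.png")
s=3; im=cv2.resize(im[110:340,190:420],None,fx=s,fy=s,interpolation=2)
for cy in(-.068,0,.068):
    for sx in(-.031,.031):
        for dy in(-.022,.022):
            u=(proj(rw(-.195+sx,cy+dy,.043),None,KT)[0]-[190,110])*s; cv2.circle(im,tuple(int(v) for v in u),3,(0,0,255),1)
u=(proj(rw(-.293,0,.0435),None,KT)[0]-[190,110])*s; cv2.circle(im,tuple(int(v) for v in u),4,(255,0,0),1)
cv2.imwrite("pics/tray_ov.png",im)
```

```text
(no output)
```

View pics/tray_ov.png

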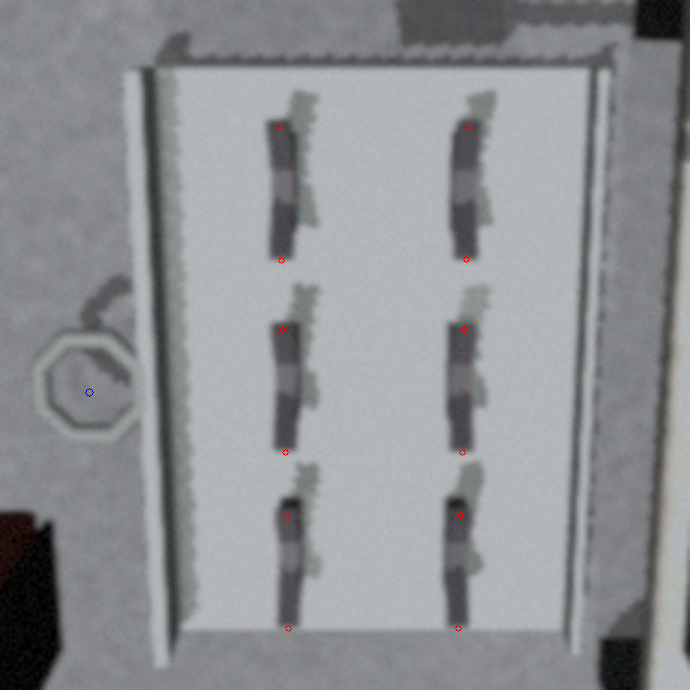

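```bash
cat >> h.py <<'E'
def graspM(az,t):
    a=np.array([np.cos(az),np.sin(az),0]); Z=np.array([0,0,1.])
    z=a*np.sin(t)-Z*np.cos(t); y=-(a*np.cos(t)+Z*np.sin(t)); return np.c_[np.cross(y,z),y,z]
def placeM(L,t):
    Z=np.array([0,0,1.]); z=-(np.cos(t)*L+np.sin(t)*Z); y=-(np.sin(t)*L-np.cos(t)*Z); return np.c_[np.cross(y,z),y,z]
RU3=np.array([*RU,0.])
E
python3 - <<'E'
from h import *
i,KT=look((.52,-.365,.1),.30,np.deg2rad(60),"w_tubes"); savekt("w_tubes",KT); print(st())
for sg in(-1,1):
  for t in(55,60,65,70,75,80):
    M=placeM(sg*RU3,np.deg2rad(t)); o=[]
    for cy in(-.068,0,.068):
        g=rw(-.195,cy,.05)+.005*sg*RU3
        a=inverse_kinematics(g+.019*M[:,2],q_of(M)); b=inverse_kinematics(g+.019*M[:,2]+[0,0,.12],q_of(M)); o.append((None if a is None else np.round(a,2).tolist(),b is not None))
    print(sg,t,o)
E
```

```text
{'t': 33.08, 'p': [0.4953, -0.3502, 0.3002], 'F': [0.66, -0.38, 0.32], 'w': 1.002}
-1 55 [([-0.2, 0.7, 1.88, 0.92, 0.81, 2.38], False), ([-0.21, 0.66, 2.03, 1.0, 0.75, 2.26], True), ([-0.21, 0.62, 2.18, 1.1, 0.7, 2.12], True)]
-1 60 [([-0.16, 0.68, 1.88, 0.82, 0.75, 2.5], False), ([-0.16, 0.63, 2.03, 0.91, 0.69, 2.38], False), ([-0.16, 0.59, 2.18, 1.02, 0.63, 2.25], False)]
-1 65 [(None, False), ([-0.12, 0.61, 2.03, 0.8, 0.63, 2.53], False), ([-0.1, 0.56, 2.17, 0.91, 0.56, 2.4], False)]
-1 70 [(None, False), (None, False), (None, False)]
-1 75 [(None, False), (None, False), (None, False)]
-1 80 [(None, False), (None, False), (None, False)]
1 55 [([0.35, 0.79, 1.65, -0.58, 1.12, 0.91], True), ([0.41, 0.74, 1.79, -0.57, 1.07, 0.99], True), ([0.48, 0.7, 1.91, -0.56, 1.02, 1.08], True)]
1 60 [([0.33, 0.76, 1.68, -0.53, 1.04, 0.86], True), ([0.38, 0.7, 1.82, -0.53, 0.99, 0.94], True), ([0.45, 0.66, 1.94, -0.52, 0.94, 1.03], True)]
1 65 [([0.3, 0.73, 1.71, -0.47, 0.97, 0.8], True), ([0.35, 0.67, 1.85, -0.48, 0.91, 0.88], True), ([0.42, 0.63, 1.97, -0.48, 0.86, 0.97], True)]
1 70 [([0.26, 0.7, 1.73, -0.4, 0.9, 0.73], True), ([0.31, 0.65, 1.87, -0.42, 0.84, 0.81], True), ([0.38, 0.6, 2.0, -0.42, 0.78, 0.9], True)]
1 75 [([0.23, 0.68, 1.76, -0.33, 0.84, 0.64], True), ([0.28, 0.62, 1.9, -0.34, 0.77, 0.72], True), ([0.34, 0.57, 2.03, -0.35, 0.71, 0.81], True)]
1 80 [([0.19, 0.66, 1.78, -0.23, 0.78, 0.54], True), ([0.23, 0.6, 1.92, -0.25, 0.7, 0.61], True), ([0.29, 0.55, 2.05, -0.26, 0.63, 0.7], True)]
```

View pics/w_tubes.png

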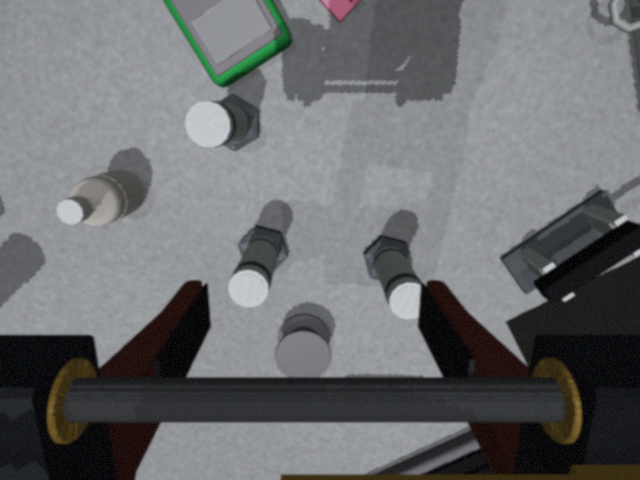

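Run:
```python
from h import *
KT=loadkt("w_tubes"); print(px2z([(209,124),(249,287),(406,299)],.12,None,KT).round(4).tolist())
print("feet mid @.006",px2z([(238,124),(264,246),(387,258)],.012,None,KT).round(4).tolist())
for n in("scene","side"): pass
tb=dict(B=(.440,-.348),A=(.528,-.430),C=(.607,-.315))
for k,p in tb.items():
  for az in(-20,-30,-40,-50,-60,-70):
    M=graspM(np.deg2rad(az),np.deg2rad(75)); g=np.array([*p,.067])
    s=[inverse_kinematics(g+(.019-b)*M[:,2]+[0,0,h],q_of(M)) for b,h in((0,0),(.1,0),(0,.12))]
    print(k,az,[None if v is None else np.round(v,2).tolist() for v in s])
```

```text
[[0.3936, -0.3858, 0.12], [0.5255, -0.4323, 0.12], [0.6041, -0.3183, 0.12]]
feet mid @.006 [[0.3969, -0.3832, 0.012], [0.5222, -0.4293, 0.012], [0.6034, -0.3166, 0.012]]
B -20 [[-1.0, 1.03, 2.32, 2.51, 1.48, -1.7], [-1.25, 1.06, 2.47, 2.28, 1.56, -1.88], [-1.0, 0.68, 2.4, 2.48, 1.26, -1.53]]
B -30 [[-0.85, 1.06, 2.36, 2.82, 1.57, -1.66], [-1.01, 1.15, 2.54, 2.66, 1.8, -1.83], [-0.85, 0.69, 2.44, 2.81, 1.3, -1.57]]
B -40 [[-0.68, 1.07, 2.37, 3.16, 1.6, -1.57], [-0.67, 1.18, 2.56, 3.17, 1.91, -1.56], [-0.68, 0.69, 2.45, 3.16, 1.31, -1.57]]
B -50 [[-0.51, 1.05, 2.35, 3.49, 1.55, -1.48], [-0.35, 1.13, 2.52, 3.66, 1.75, -1.32], [-0.51, 0.68, 2.43, 3.5, 1.28, -1.58]]
B -60 [[-0.37, 1.02, 2.3, 3.79, 1.45, -1.46], [-0.13, 1.03, 2.44, 4.02, 1.52, -1.31], [-0.37, 0.67, 2.38, 3.83, 1.24, -1.63]]
B -70 [[-0.27, 1.0, 2.23, 4.07, 1.36, -1.5], [-0.02, 0.96, 2.33, 4.31, 1.37, -1.43], [-0.27, 0.67, 2.3, 4.13, 1.22, -1.71]]
A -20 [[-0.93, 0.97, 2.09, 2.55, 1.24, -1.52], [-1.08, 0.93, 2.27, 2.42, 1.35, -1.61], [-0.93, 0.69, 2.16, 2.49, 1.06, -1.38]]
A -30 [[-0.82, 0.97, 2.13, 2.84, 1.27, -1.56], [-0.91
[... 588 characters left out ...]
0.97, 2.13, 2.89, 1.27, -1.56], [-0.67, 0.96, 2.33, 2.83, 1.45, -1.62], [-0.6, 0.68, 2.2, 2.86, 1.05, -1.5]]
C -30 [[-0.48, 0.97, 2.14, 3.19, 1.28, -1.57], [-0.46, 0.96, 2.34, 3.2, 1.47, -1.56], [-0.48, 0.68, 2.2, 3.19, 1.05, -1.58]]
C -40 [[-0.36, 0.97, 2.12, 3.49, 1.26, -1.59], [-0.26, 0.95, 2.31, 3.57, 1.41, -1.52], [-0.36, 0.68, 2.18, 3.52, 1.05, -1.68]]
C -50 [[-0.26, 0.97, 2.07, 3.78, 1.22, -1.64], [-0.1, 0.92, 2.23, 3.91, 1.32, -1.56], [-0.26, 0.69, 2.13, 3.84, 1.05, -1.78]]
C -60 [[-0.18, 0.96, 2.0, 4.06, 1.2, -1.72], [-0.0, 0.91, 2.13, 4.22, 1.26, -1.67], [-0.18, 0.7, 2.06, 4.13, 1.08, -1.9]]
C -70 [[-0.12, 0.97, 1.91, 4.32, 1.2, -1.82], None, [-0.12, 0.73, 1.97, 4.39, 1.13, -2.01]]
```

```bash
cat >> h.py <<'E'
FL=np.diag([-1,-1,1.])
TT=np.deg2rad(55); GH=.067
def gpose(p,az,back=0,up=0):
    M=graspM(az,TT)@FL; g=np.array([p[0],p[1],GH]); return g+(.019-back)*M[:,2]+[0,0,up],q_of(M)
def ppose(cy,back=0,up=0,dz=.001,dx=0):
    M=placeM(-RU3,TT)@FL; g=rw(-.195+dx,cy+.001,.05+dz)-(GH-.06)*RU3; return g+(.019-back)*M[:,2]+[0,0,up],q_of(M)
E
python3 - <<'E'
from h import *
tb=dict(B=(.395,-.3845),A=(.525,-.431),C=(.605,-.317))
f=lambda v:None if v is None else np.round(v,2).tolist()
for k,p in tb.items():
  for az in(-10,-25,-40,-55,-70):
    print(k,az,[f(inverse_kinematics(*gpose(p,np.deg2rad(az),b,h))) for b,h in((0,0),(.1,0),(0,.12))])
for cy in(-.068,0,.068): print(cy,[f(inverse_kinematics(*ppose(cy,b,h))) for b,h in((0,0),(.08,0),(0,.12))])
E
```

```text
B -10 [[-1.16, 0.75, 2.24, 2.05, 0.88, 1.73], [-1.37, 0.59, 2.34, 1.8, 0.9, 1.82], [-1.16, 0.43, 2.26, 1.79, 0.78, 2.12]]
B -25 [[-1.04, 0.76, 2.33, 2.51, 0.92, 1.61], [-1.22, 0.59, 2.48, 2.32, 0.91, 1.63], [-1.04, 0.4, 2.34, 2.28, 0.66, 1.94]]
B -40 [[-0.87, 0.76, 2.37, 2.97, 0.96, 1.57], [-0.92, 0.61, 2.56, 2.92, 0.98, 1.56], [-0.87, 0.39, 2.39, 2.9, 0.6, 1.68]]
B -55 [[-0.67, 0.76, 2.36, 3.44, 0.94, 1.56], [-0.57, 0.6, 2.53, 3.53, 0.96, 1.57], [-0.67, 0.39, 2.38, 3.57, 0.61, 1.39]]
B -70 [[-0.51, 0.75, 2.3, 3.9, 0.89, 1.49], [-0.33, 0.58, 2.43, 4.12, 0.88, 1.44], [-0.51, 0.41, 2.31, 4.16, 0.68, 1.14]]
A -10 [[-0.95, 0.77, 2.02, 2.12, 0.74, 1.94], [-1.09, 0.62, 2.15, 1.95, 0.77, 1.99], [-0.95, 0.52, 2.03, 1.85, 0.64, 2.28]]
A -25 [[-0.84, 0.76, 2.09, 2.61, 0.7, 1.75], [-0.93, 0.6, 2.26, 2.51, 0.72, 1.77], [-0.84, 0.49, 2.1, 2.38, 0.49, 2.02]]
A -40 [[-0.71, 0.76, 2.12, 3.13, 0.69, 1.58], [-0.71, 0.59, 2.3, 3.13, 0.71, 1.58], [-0.71, 0.48, 2.13, 3.12, 0.43, 1.58]]
A -55 [[-0.57, 0.76, 2.09, 3.65, 0.69, 1.4], [-0.49, 0.6, 2.25, 3.75, 0.71, 1.37], [-0.57, 0.5, 2.1, 3.87, 0.48, 1.13]]

[... 302 characters left out ...]
2.29, 2.99, 0.7, 1.62], [-0.53, 0.49, 2.12, 2.95, 0.43, 1.69]]
C -40 [[-0.4, 0.76, 2.09, 3.54, 0.69, 1.44], [-0.33, 0.6, 2.26, 3.61, 0.7, 1.42], [-0.4, 0.49, 2.1, 3.72, 0.46, 1.21]]
C -55 [[-0.28, 0.77, 2.02, 4.05, 0.71, 1.24], [-0.16, 0.62, 2.16, 4.2, 0.74, 1.18], [-0.28, 0.52, 2.03, 4.32, 0.59, 0.9]]
C -70 [None, None, None]
-0.068 [[-0.21, 0.7, 1.89, 0.91, 0.81, -0.76], [-0.29, 0.59, 1.88, 0.79, 0.93, -0.68], [-0.21, 0.49, 1.87, 0.77, 0.96, -0.54]]
0 [[-0.21, 0.65, 2.04, 1.0, 0.75, -0.88], [-0.3, 0.52, 2.03, 0.84, 0.87, -0.77], [-0.21, 0.42, 2.02, 0.81, 0.91, -0.6]]
0.068 [[-0.21, 0.62, 2.18, 1.1, 0.7, -1.02], [-0.32, 0.46, 2.17, 0.88, 0.83, -0.86], [-0.21, 0.34, 2.16, 0.85, 0.87, -0.67]]
```

Run:
```python
from h import *
p=(.395,-.3845); az=np.deg2rad(-25)
print(np.round(get_joint_pos(),2))
P,q=gpose(p,az,.15,.12); move_pose(P,q); print(st(),np.round(get_joint_pos(),2))
P,q=gpose(p,az,.15,0); movel(P,v=.15); print(st())
P,q=gpose(p,az,.05,0); movel(P,v=.15); print(st())
snap("wrist","b1"); snap("side","b1s",(100,130,360,325),3); snap("scene","b1c",(100,90,360,285),3)
```

```text
[-0.64  0.32  1.6   0.    1.22 -1.68]
{'t': 36.47, 'p': [0.2979, -0.3393, 0.2622], 'F': [-0.04, 0.42, -0.18], 'w': 0.999} [-1.34  0.03  2.48  1.68  0.7   2.38]
{'t': 37.42, 'p': [0.2978, -0.3393, 0.1424], 'F': [0.25, -0.2, 0.23], 'w': 1.003}
{'t': 38.23, 'p': [0.3716, -0.3733, 0.0853], 'F': [-0.88, -0.15, 0.44], 'w': 1.002}
```

View pics/b1.png

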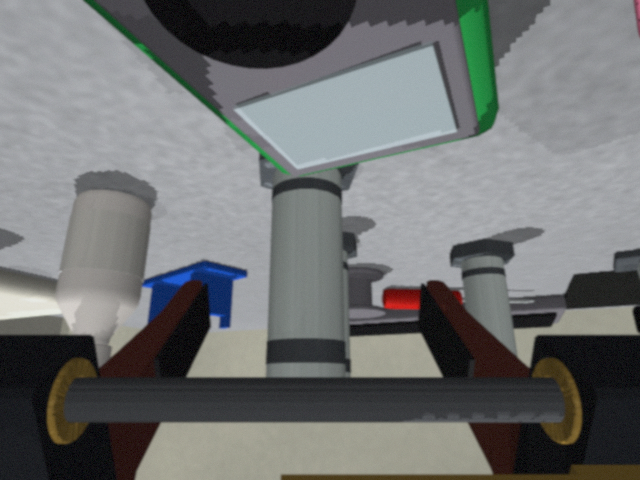

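View pics/b1s.png

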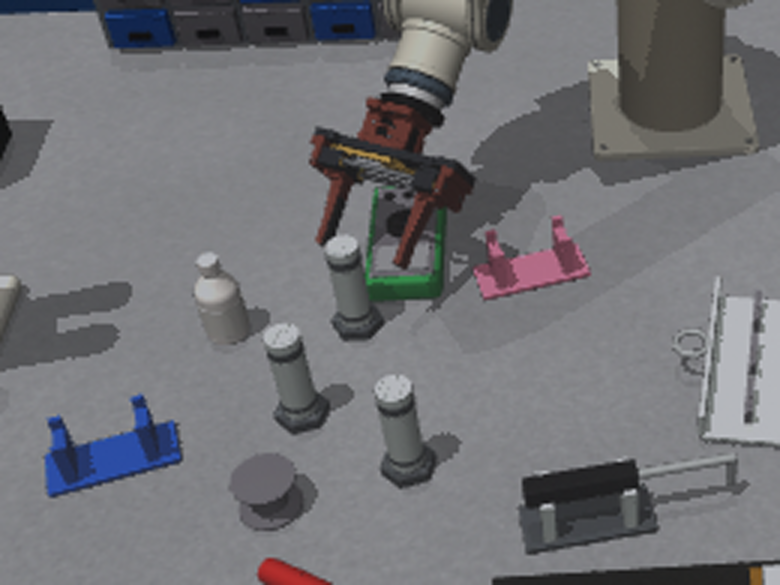

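View pics/b1c.png

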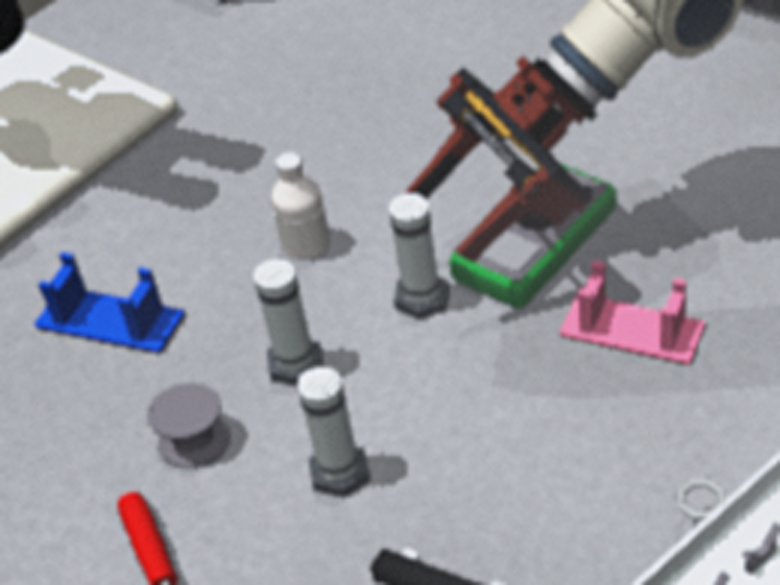

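Run:
```python
from h import *
K=np.array(camera_info("wrist")["intrinsics"])
print(px2z([(307,270),(307,230),(314,350)],.031,None,(K,TC)).round(4).tolist())
M=tcpT()[:3,:3]; print(M[:,0])
```

```text
[[-0.0027, -0.0036, 0.031], [-0.0026, -0.0238, 0.031], [0.0007, 0.0403, 0.031]]
[ 4.23428000e-01  9.05929744e-01 -1.67804785e-04]
```

Run:
```python
from h import *
az=np.deg2rad(-25); p=np.array([.395,-.3845])-.0027*np.array([.4234,.906])
P,q=gpose(p,az,.05,0); movel(P,v=.05)
P,q=gpose(p,az,0,0); movel(P,v=.08); print(st())
command_gripper(0); print(st())
P,q=gpose(p,az,0,.16); movel(P,v=.12); wait(.2); print(st(),np.round(get_joint_pos(),2))
snap("wrist","b2"); snap("side","b2s",(100,90,360,285),3)
```

```text
{'t': 39.41, 'p': [0.4079, -0.3931, 0.0559], 'F': [-0.41, 0.46, 1.04], 'w': 0.999}
{'t': 40.27, 'p': [0.408, -0.3936, 0.0561], 'F': [-0.23, -0.52, 0.06], 'w': 0.406}
{'t': 41.95, 'p': [0.4079, -0.3934, 0.2155], 'F': [0.4, -0.48, -0.73], 'w': 0.403} [-1.05  0.29  2.33  2.12  0.59  2.12]
```

View pics/b2.png

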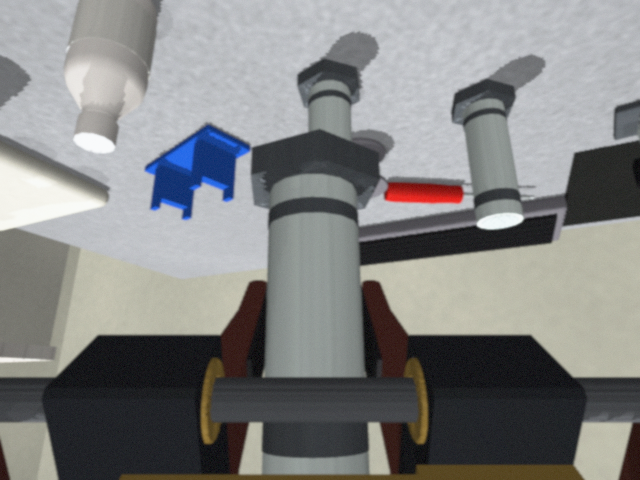

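View pics/b2s.png

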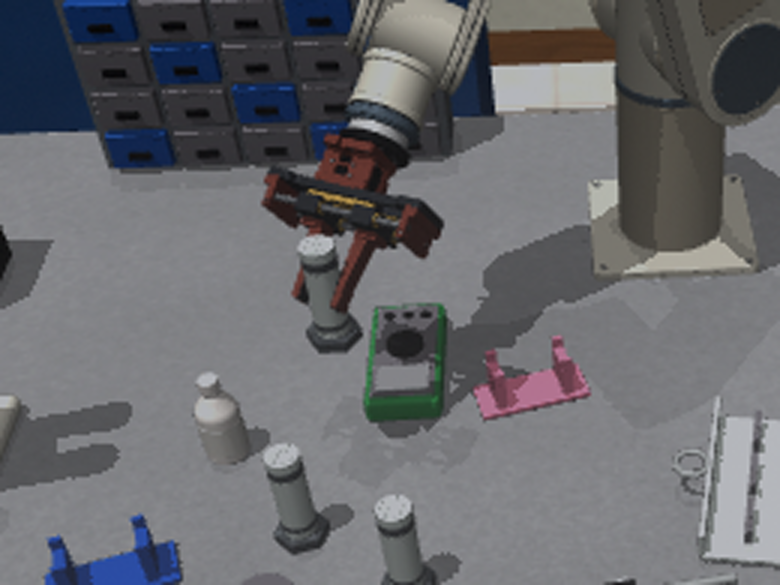

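```bash
cat >> h.py <<'E'
def carry(cy):
    P,q=ppose(cy,0,.17); move_pose(P,q)
E
python3 - <<'E'
from h import *
P=get_tcp_pos(); movel(P+[0,0,.05],v=.15); carry(-.068); wait(.2); print(st(),np.round(get_joint_pos(),2))
P,q=ppose(-.068,0,.06); movel(P,v=.15); wait(.2); print(st())
i,KT=snap("wrist","b3"); savekt("b3",KT); snap("side","b3s",(260,120,500,300),3.3); snap("scene","b3c",(250,190,490,370),3.3)
E
```

```text
{'t': 45.15, 'p': [0.5754, 0.0726, 0.2055], 'F': [-0.18, 0.24, -0.68], 'w': 0.405} [-0.21  0.42  1.84  0.73  1.03 -0.46]
{'t': 46.23, 'p': [0.576, 0.0728, 0.0964], 'F': [-0.43, -0.14, -1.82], 'w': 0.41}
```

View pics/b3.png

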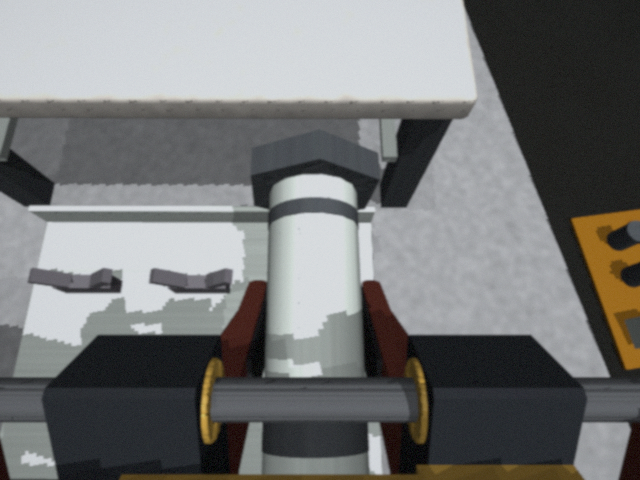

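View pics/b3s.png

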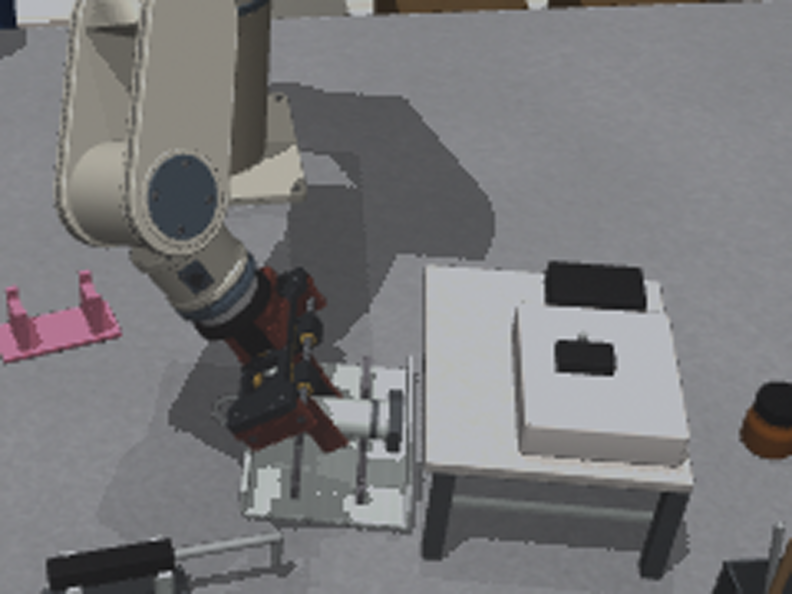

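View pics/b3c.png

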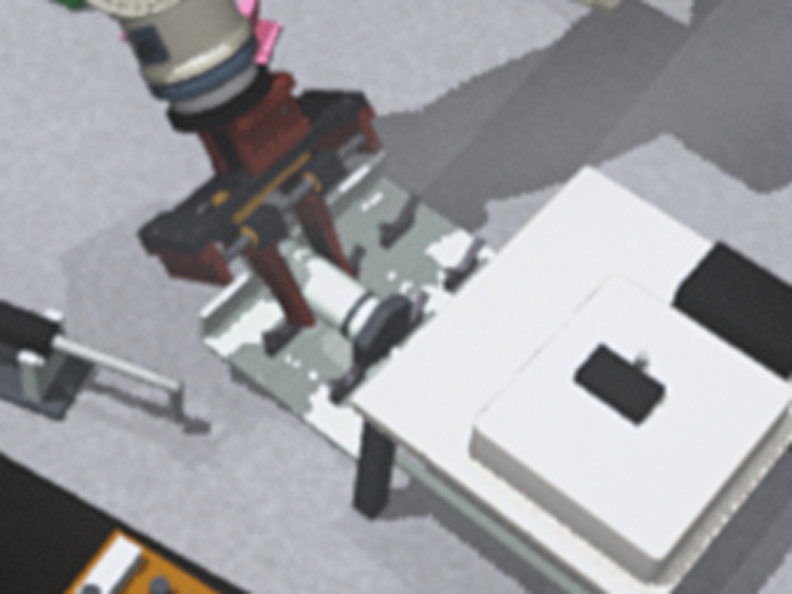

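```bash
cat >> h.py <<'E'
def lay(cy):
    P,q=ppose(cy,0,.02); movel(P,v=.1); wait(.1)
    P,q=ppose(cy,0,0,dz=-.001); r=movel(P,v=.03,until_force=5); print("down",r,st())
    command_gripper(.62); wait(.2); print(st())
    M=tcpT()[:3,:3]; movel(get_tcp_pos()-.10*M[:,2],v=.12); movel(get_tcp_pos()+[0,0,.1],v=.2)
E
python3 - <<'E'
from h import *
lay(-.068); print(st())
snap("wrist","b4"); snap("side","b4s",(300,150,480,285),4)
E
```

```text
down True {'t': 47.73, 'p': [0.575, 0.0732, 0.0338], 'F': [0.07, -0.45, 4.2], 'w': 0.405}
{'t': 48.45, 'p': [0.5745, 0.0731, 0.0333], 'F': [-0.18, 0.02, -0.67], 'w': 0.62}
{'t': 50.08, 'p': [0.5633, 0.0172, 0.2138], 'F': [0.26, -0.27, -0.56], 'w': 0.619}
```

View pics/b4.png

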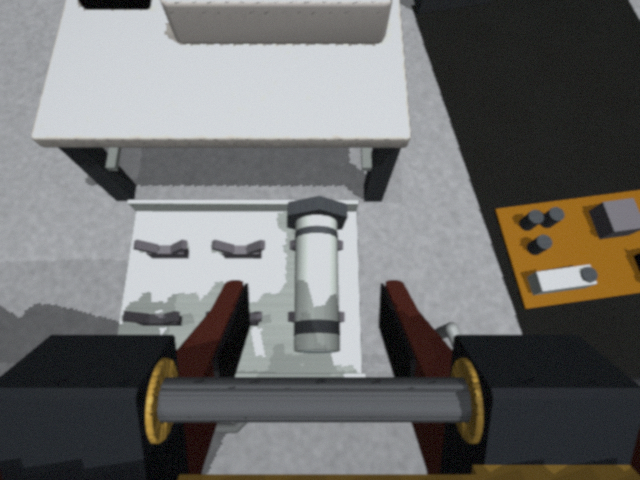

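View pics/b4s.png

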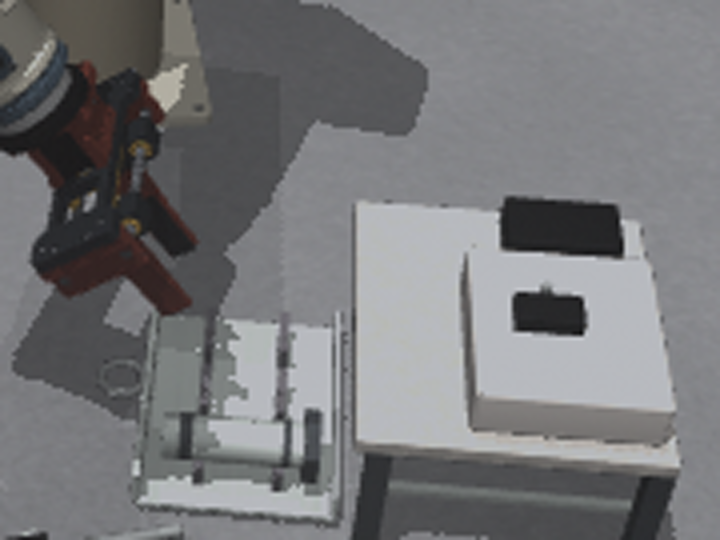

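```bash
cat >> h.py <<'E'
def pre(p,az,name):
    command_gripper(1.0)
    P,q=gpose(p,az,.15,.12); move_pose(P,q); print(np.round(get_joint_pos(),2))
    P,q=gpose(p,az,.15,0); movel(P,v=.15)
    P,q=gpose(p,az,.05,0); movel(P,v=.15); wait(.1); snap("wrist",name); snap("side",name+"s",(100,130,360,325),3); print(st())
def latfix(p,u,v=250):
    K=np.array(camera_info("wrist")["intrinsics"]); dx=px2z([(u,v)],.031,None,(K,TC))[0,0]
    M=tcpT()[:3,:3]; print("dx",dx); return np.array(p)+dx*M[:2,0]
def take(p,az):
    P,q=gpose(p,az,.05,0); movel(P,v=.05)
    P,q=gpose(p,az,0,0); movel(P,v=.08); command_gripper(0); print(st())
    P,q=gpose(p,az,0,.21); movel(P,v=.13); print(st())
E
python3 - <<'E'
from h import *
pre((.5235,-.431),np.deg2rad(-25),"a1")
E
```

```text
[-0.99  0.18  2.29  1.98  0.49  2.35]
{'t': 55.27, 'p': [0.5, -0.4202, 0.0853], 'F': [0.59, -0.45, -0.73], 'w': 0.997}
```

View pics/a1.png

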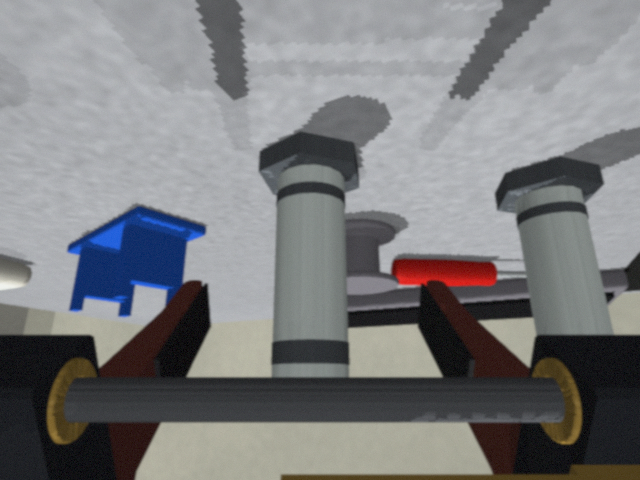

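View pics/a1s.png

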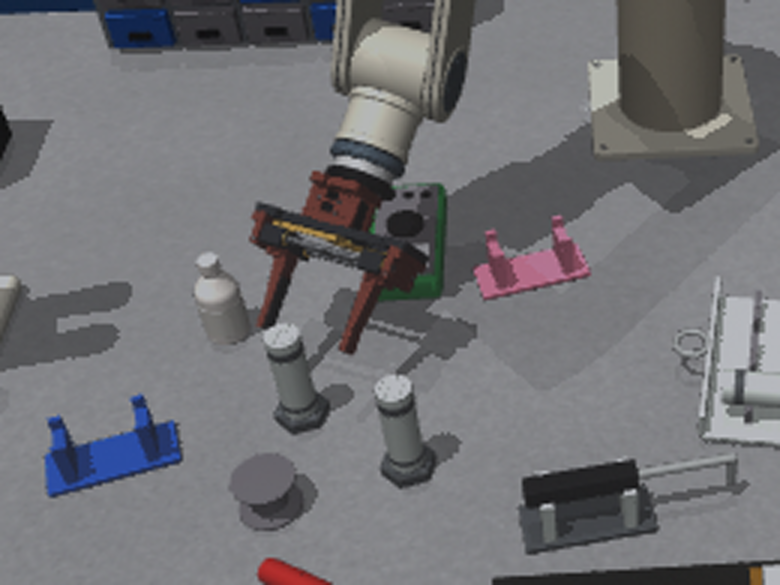

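Run:
```python
from h import *
az=np.deg2rad(-25); p=latfix((.5235,-.431),311); take(p,az); snap("wrist","a2")
carry(0); P,q=ppose(0,0,.06); movel(P,v=.15); wait(.2); print(st())
snap("wrist","a3"); snap("scene","a3c",(250,190,490,370),3.3)
```

```text
dx -0.000732825115522167
{'t': 57.16, 'p': [0.5373, -0.4383, 0.0561], 'F': [-0.14, -1.33, -0.04], 'w': 0.403}
{'t': 58.92, 'p': [0.5371, -0.438, 0.2657], 'F': [0.62, -0.8, -1.97], 'w': 0.404}
{'t': 62.56, 'p': [0.5092, 0.0852, 0.0963], 'F': [-0.29, 0.23, -2.24], 'w': 0.408}
```

View pics/a3.png

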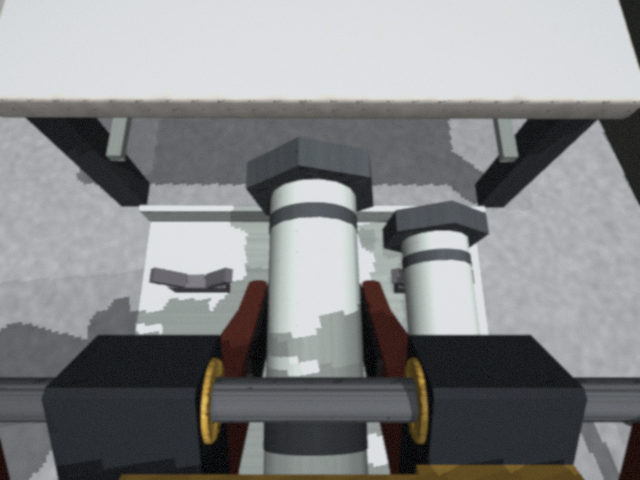

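View pics/a3c.png

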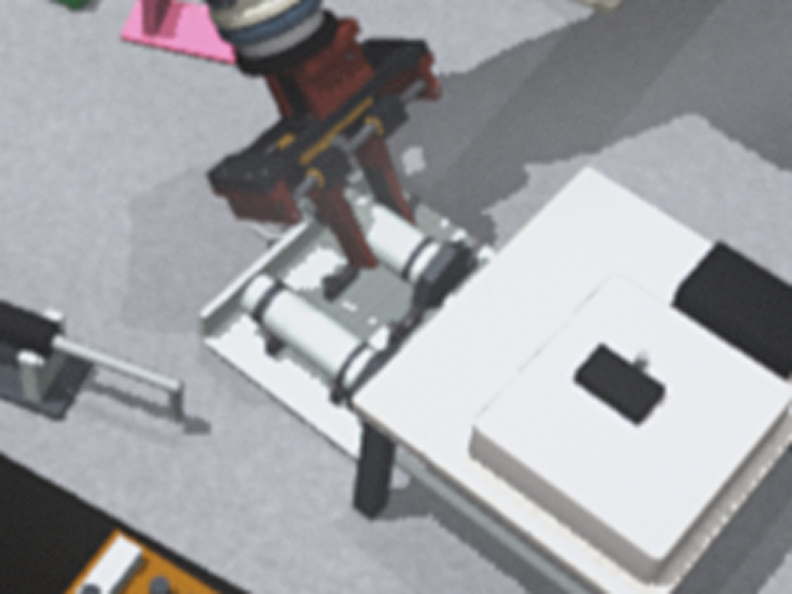

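Run:
```python
from h import *
lay(0); snap("wrist","a4")
pre((.6038,-.3175),np.deg2rad(-25),"cc1")
```

```text
down True {'t': 63.89, 'p': [0.508, 0.0858, 0.0377], 'F': [0.5, 1.49, 2.13], 'w': 0.403}
{'t': 64.61, 'p': [0.5081, 0.0854, 0.0378], 'F': [0.36, -0.06, -0.47], 'w': 0.619}
[-0.57  0.15  2.33  2.76  0.31  1.85]
{'t': 71.03, 'p': [0.5803, -0.3066, 0.0853], 'F': [-0.57, -0.02, -0.65], 'w': 0.997}
```

View pics/a4.png

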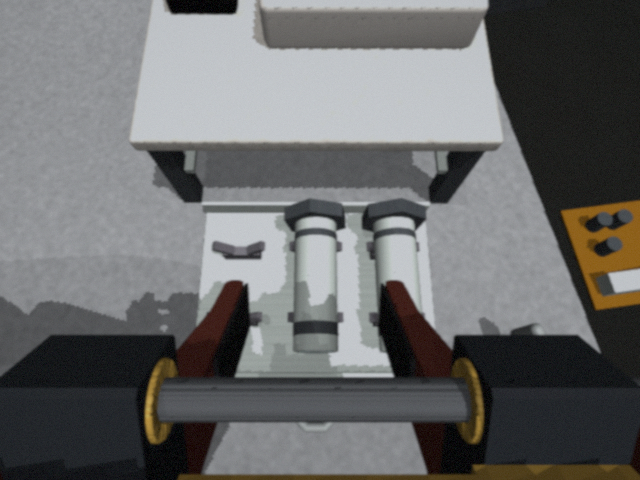

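View pics/cc1.png

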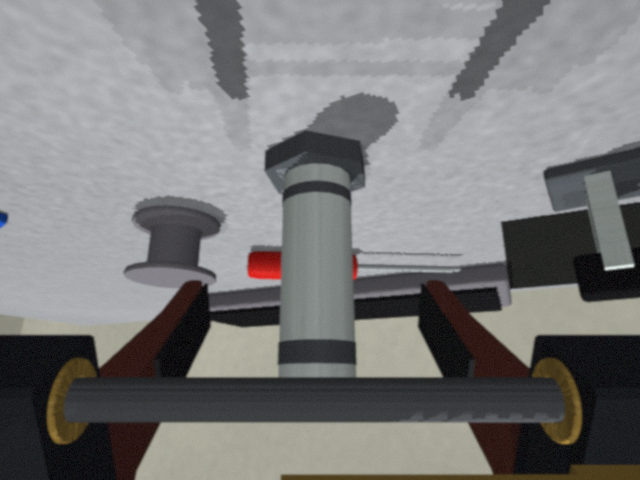

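Run:
```python
from h import *
az=np.deg2rad(-25); p=latfix((.6038,-.3175),317); take(p,az); snap("wrist","cc2")
carry(.068); P,q=ppose(.068,0,.06); movel(P,v=.15); wait(.2); print(st())
snap("wrist","cc3")
```

```text
dx 0.0021541611548028987
{'t': 72.91, 'p': [0.6188, -0.3222, 0.0561], 'F': [-0.05, -0.82, -0.43], 'w': 0.403}
{'t': 74.67, 'p': [0.6185, -0.322, 0.2653], 'F': [-0.23, 0.97, -2.54], 'w': 0.403}
{'t': 77.89, 'p': [0.4422, 0.0976, 0.0962], 'F': [0.08, 0.11, -0.95], 'w': 0.403}
```

View pics/cc3.png

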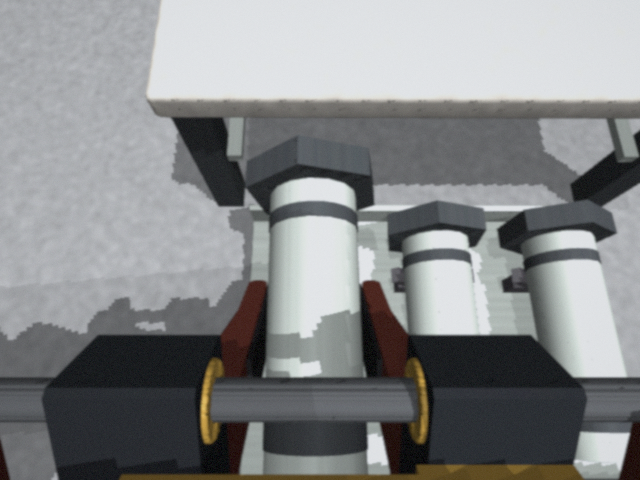

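Run:
```python
from h import *
lay(.068)
move_pose([.40,0,.40],q_of(down(RY)))
i,KT=look(rw(-.195,0,.05),.30,RY,"w_tray2"); savekt("w_tray2",KT); print(st())
im=cv2.imread("pics/w_tray2.png"); s=3; im=cv2.resize(im[110:340,190:420],None,fx=s,fy=s,interpolation=2)
for cy in(-.068,0,.068):
    for x,y,z in((-.06,.018,.05),(-.06,-.018,.05),(.06,0,.079),(.06,.0,.05),(0,0,.068)):
        u=(proj(rw(-.195+x,cy+y,z),None,KT)[0]-[190,110])*s; cv2.circle(im,tuple(int(v) for v in u),3,(0,0,255),1)
cv2.imwrite("pics/tray2_ov.png",im)
```

```text
down True {'t': 79.19, 'p': [0.4411, 0.098, 0.0367], 'F': [-0.36, 1.43, 0.32], 'w': 0.403}
{'t': 79.91, 'p': [0.4415, 0.0977, 0.0371], 'F': [-0.65, -0.04, -0.69], 'w': 0.62}
{'t': 83.24, 'p': [0.4675, 0.0878, 0.3013], 'F': [-0.01, 0.04, 0.24], 'w': 0.621}
```

View pics/tray2_ov.png

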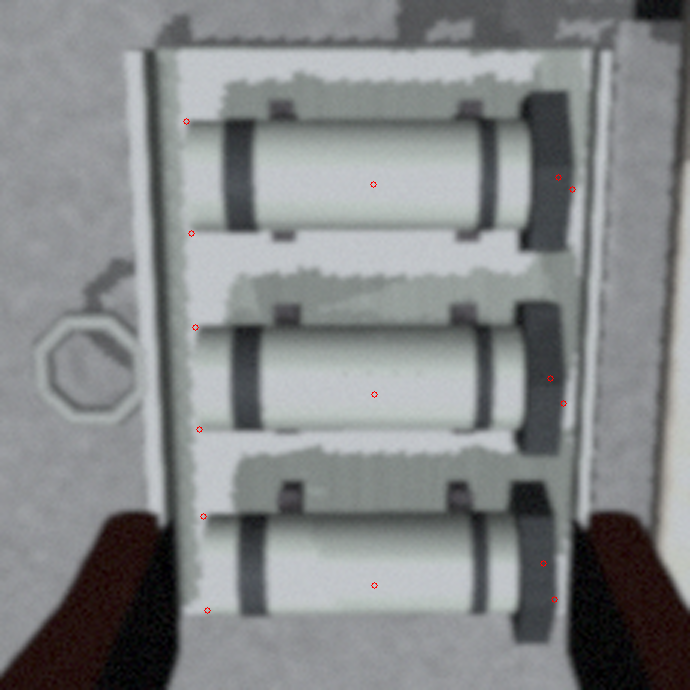

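Run:
```python
from h import *
command_gripper(1.0)
move_pose(HG+[0,0,.14],HQ); movel(HG,v=.1); command_gripper(0); print(st())
movel(HG+[0,0,.13],v=.12); wait(.2); print(st())
snap("wrist","h1")
move_pose(rw(-.444,.002,.17),EQ); movel(rw(-.444,.002,.09),v=.12); wait(.2)
r=movel(rw(-.444,.002,.039),v=.04,until_force=4); print(r,st())
snap("side","h2s",(240,170,500,365),3); snap("scene","h2c",(220,190,480,385),3)
```

```text
{'t': 87.8, 'p': [0.69, -0.14, 0.041], 'F': [-0.17, 0.46, 0.89], 'w': 0.248}
{'t': 89.23, 'p': [0.6896, -0.1399, 0.1701], 'F': [-0.02, 0.08, -1.76], 'w': 0.245}
False {'t': 92.64, 'p': [0.4617, -0.1633, 0.0392], 'F': [0.12, -0.35, -0.47], 'w': 0.246}
```

View pics/h2s.png

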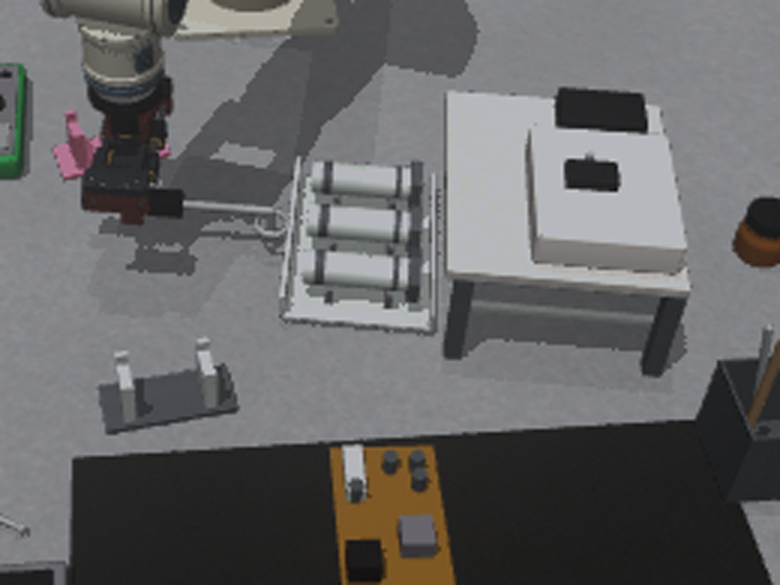

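View pics/h2c.png

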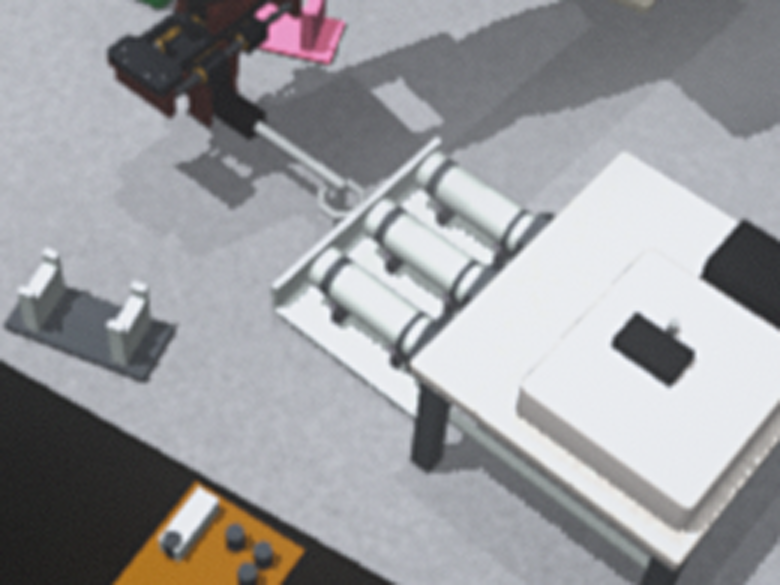

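View pics/h1.png

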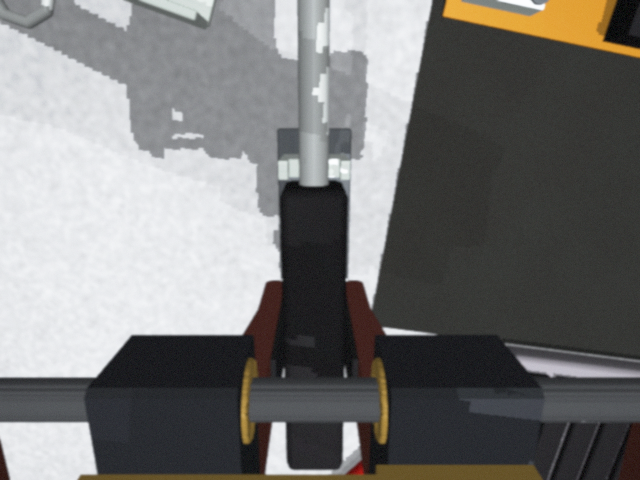

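Run:
```python
from h import *
for x in(-.40,-.35,-.30,-.25,-.228):
    r=movel(rw(x,.002,.039),v=.05); print(x,st())
r=movel(rw(-.208,.002,.039),v=.025,until_force=10); print(r,st()); q=get_tcp_pos()[:2]-RP; print("handle x",q@RU)
wait(.3); print(st())
snap("side","k1s",(300,170,500,320),4); snap("scene","k1c",(290,220,490,370),4)
```

```text
-0.4 {'t': 93.78, 'p': [0.4693, -0.1198, 0.0389], 'F': [-0.56, 0.24, -1.77], 'w': 0.247}
-0.35 {'t': 94.92, 'p': [0.4786, -0.0708, 0.039], 'F': [-0.39, 0.22, -1.27], 'w': 0.25}
-0.3 {'t': 96.08, 'p': [0.4876, -0.0216, 0.0389], 'F': [0.11, -0.08, -1.05], 'w': 0.249}
-0.25 {'t': 97.22, 'p': [0.4969, 0.0276, 0.039], 'F': [-0.09, -0.15, -0.94], 'w': 0.247}
-0.228 {'t': 97.82, 'p': [0.501, 0.0496, 0.039], 'F': [-0.56, -0.33, -0.68], 'w': 0.251}
True {'t': 98.42, 'p': [0.5028, 0.0635, 0.0386], 'F': [-1.45, -2.31, -2.59], 'w': 0.251}
handle x -0.21358455527690462
{'t': 98.72, 'p': [0.5024, 0.0633, 0.0383], 'F': [-0.64, -0.73, -1.17], 'w': 0.249}
```

View pics/k1s.png

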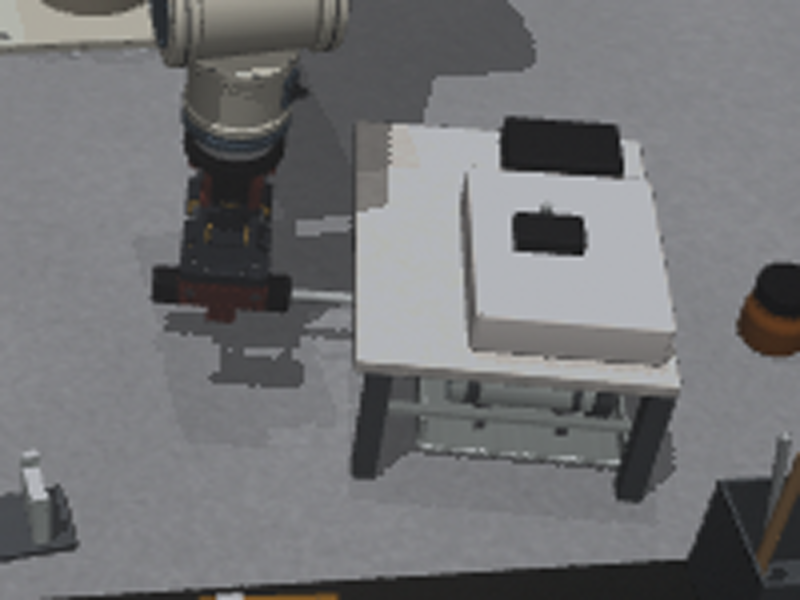

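Run:
```python
from h import *
movel(rw(-.2225,.002,.039),v=.04); print(st())
movel(rw(-.2225,.002,.073),v=.05); print(st())
r=movel(rw(-.33,.002,.073),v=.08,until_force=6); print(r,st())
if not r:
    movel(rw(-.33,.002,.17),v=.15)
    move_pose(HG+[0,0,.12],HQ); movel(HG+[0,0,.02],v=.1); r=movel(HG+[0,0,.0005],v=.03,until_force=6); print(r,st())
    command_gripper(1.0); wait(.3); movel(HG+[0,0,.14],v=.12); print(st())
    i,KT=look((.685,-.09,.06),.28,np.deg2rad(100),"w_hook3")
    i,KT=look((.50,.04,.04),.22,np.deg2rad(80),"w_eye3"); savekt("w_eye3",KT)
    move_pose([.42,-.05,.40],q_of(down(0))); snap("side","f_s"); snap("scene","f_c")
```

```text
{'t': 99.19, 'p': [0.502, 0.0543, 0.0391], 'F': [0.27, -0.16, -2.16], 'w': 0.251}
{'t': 100.03, 'p': [0.5018, 0.0546, 0.073], 'F': [0.26, -0.42, -0.8], 'w': 0.251}
False {'t': 101.52, 'p': [0.4824, -0.0508, 0.073], 'F': [-0.36, 0.02, -1.84], 'w': 0.249}
True {'t': 105.03, 'p': [0.6895, -0.1399, 0.0409], 'F': [-0.59, -0.72, 5.44], 'w': 0.253}
{'t': 107.76, 'p': [0.6894, -0.1399, 0.1799], 'F': [1.26, 0.67, -0.47], 'w': 0.997}
```

View pics/w_hook3.png

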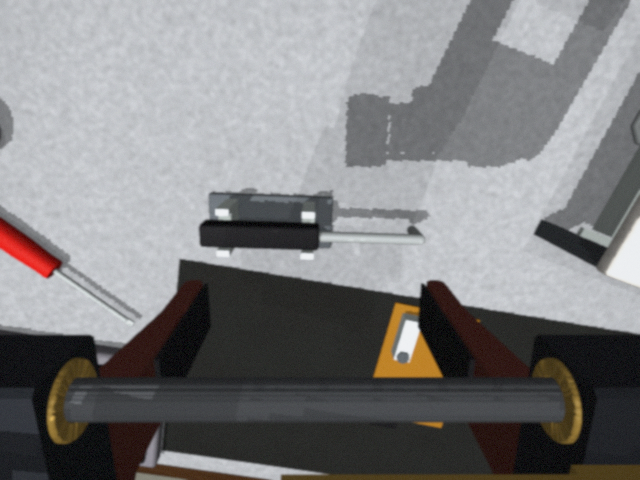

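View pics/w_eye3.png

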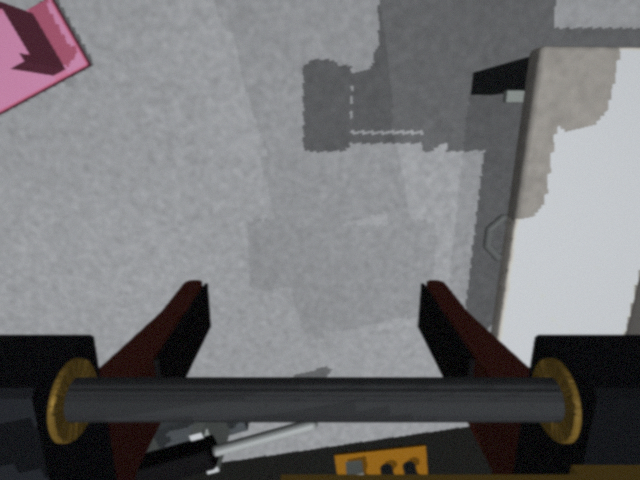

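View pics/f_s.png

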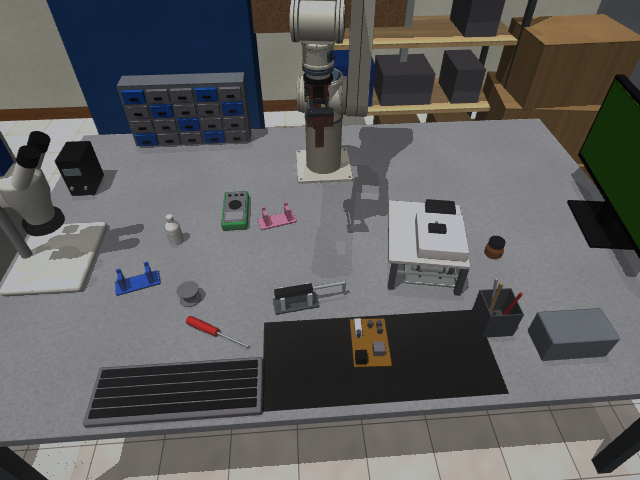

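Run:
```python
import cv2
b=cv2.imread("pics/f_s.png"); cv2.imwrite("pics/f_c1.png",cv2.resize(b[230:310,370:490],None,fx=6,fy=6,interpolation=2))
```

```text
(no output)
```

View pics/f_c1.png

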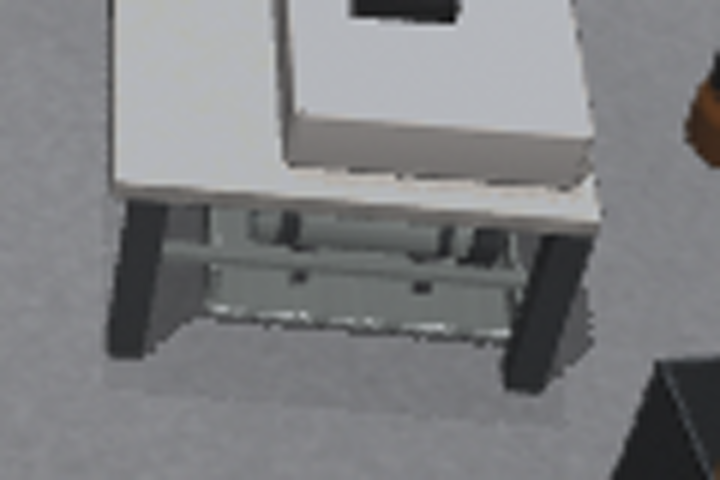

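The front tube lies level in its cradle, with its ends centred about the saddles, and the tray is home. Handing in.

Run:
```python
from h import *
print(st()); job_done()
```

```text
{'t': 111.75, 'p': [0.4199, -0.0498, 0.3991], 'F': [0.4, 0.38, 0.15], 'w': 1.0}
the job is handed in; nothing more can be done
```

I handed the job in at 111.8 s. No verdict is reported, so what follows rests on my own checks.

**What I did:** I drew the tray out to its end stop with the hook and set the hook back on its rest. All three tubes were there, and I laid them one to a cradle with their collars towards the riser. One tube had been knocked about 6 cm from its starting place before I reached for it, so I found it again before grasping it. I then pushed the tray home with the hook's tip in the eye and laid the hook back on its rest.

**Last checks:**
- **Tubes:** with the tray still out, the overlay showed all three centred to about 1–2 mm and parallel to the cradle axis. After the push, only the front tube could be seen under the riser; it still lay level.
- **Tray:** the push ended with a rise in force where I expected the end stop. The eye showed about 5 mm further in than at the start, so the tray may have begun a few millimetres out.
- **Hook:** it lies at the same picture position as at the start.
- **Bystanders:** flux, spool, jar and meter look unmoved in the last side picture.

**Anomaly:** the second and third tubes touched down 3–4 mm higher than the first, but settled into their cradles when let go.

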